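# Draw out the recessed filter tray with the pull hook

### The job

The filter tray sits too far back under the hood of the low grey bench unit for fingers: lift the pull hook off its rack, feel under the hood with its tip for the finger hole in the tray's front lip, and with the tip in that hole draw the tray out as far as it will go. Then hang the hook back on its rack. Only the hook may touch the unit and its tray; do not force anything, and do not shift the grease tin.

Things in the scene. Friction and masses are not known exactly. Their poses are not given: they have to be found in the camera images.
- unit: Low grey bench filter unit, fixed to the table, 200 (x) x 200 (y) x 130 mm high. Origin on the table under its centre, z up; its open front faces its own -x. A flat hood (top 70 mm above the table) covers it from the front edge at x = -100 mm; from x = -30 mm back a housing stands on the hood, up to 130 mm. The bay under the hood is 188 mm wide, its floor 6 mm above the table.
- hood_edge (a point): Middle of the hood's lower front edge: x = -100 mm in the unit's frame, 64 mm above the table; axes as the unit. Nothing stands in front of it.
- lip_middle (a point): Fixed point of the unit, 45 mm behind the hood's edge, 28 mm above the table; axes as the unit. Under the hood lies a steel tray 130 mm wide; its front lip is a level plate 4 mm thick, free below, top at this height. Tray fully in, the lip spans 13 mm before to 17 mm behind this point. Its one finger hole, 14 mm along x by 18 mm along y, is in this point's x when the tray is fully in.
- tray (a joint): How far the tray, and its hole with it, is drawn out to the unit's -x, m: 0 fully in, 0.110 at its stop; starts 0 to 15 mm out, drags with about 3 N, stays where left. The tray also has stiff sideways play in its bay: it and its hole (middle of the lip) lie anywhere from 28 mm left to 28 mm right of the unit's centre line. This is not reported and the hood hides it: feel for it.
- hook: Pull hook, about 0.16 kg. Origin on its axis at the underside of its round steel collar (32 mm across, 5 mm thick), z up. Above the collar a square wooden handle, 20 x 20 mm, sides along x and y, up to z = 80 mm, to grip. Below it a 6 mm round shank down to z = -55 mm, then a level 6 mm round foot (axis at z = -55) reaching 65 mm to +x; its end, 6 mm round, turns down to z = -71 mm.
- hook_tip (a point): The lowest point of the hook's turned-down tip (65, 0, -71 mm in the hook's frame), axes as the hook.
- rack: Steel hook rack, fixed: foot 160 x 100 mm, post 95 mm behind the origin (+x). From the post's head two level round prongs, 8 mm thick, 14 mm clear between them, tops 160 mm above the table, point to the rack's -x; they end at x = -36 mm, turned up to 170 mm. Origin on the table below rack_seat, z up.
- rack_seat (a point): Midway between the prongs, level with their tops (160 mm up). The hook hangs with its shank between the prongs and its collar resting on them, its origin within 10 mm of here, its foot about along the rack's +x. To leave or enter, raise the collar above the turned-up ends and move the shank along the rack's x axis through the open -x end.
- grease_tin: Grease tin, 127 mm across, 142 mm high, origin under its centre; a bystander on the other side of the unit from the rack.
Mind the look-alikes: they are no part of the job. Leave any blue look-alike of the rack alone.

How it is judged:
On the way, in this order (a step that is already met when the one before it is completed fails the run):
1. the hook is lifted off its rack (distance between hook and rack_seat above 0.1 m), for 0.1 s.
2. the tray is drawn out to within 12 mm of its stop with the hook's tip in its finger hole (value of joint tray above 0.098 m and x of hook_tip in the frame of unit between -0.175 and -0.145 m and y of hook_tip in the frame of unit between -0.04 and 0.04 m and height (world z) of hook_tip below 0.026 m), for 0.1 s.
At the end, for the whole second after the job is handed in: The tray stands drawn out to within 12 mm of its stop (joint at least 0.098 m), and the hook hangs at rest in the rack: collar on the prongs (within 5 mm of their height), shank between them (within 8 mm sideways, anywhere along their length), upright within 0.12 rad, released (value of joint tray above 0.098 m and x of hook in the frame of rack between -0.025 and 0.08 m and y of hook in the frame of rack between -0.008 and 0.008 m and height (world z) of hook between 0.155 and 0.165 m and angle between hook's own z axis and vertical below 0.12 rad and linear speed of hook below 0.02 m/s); the robot touches nothing.
It fails at once if the fingers or arm push on the unit or its tray (more than 2 N) (contact force between any of the fingers, the arm and unit above 2 N).
It fails at once if the hook is forced against the unit or its tray (more than 40 N) (contact force between hook and unit above 40 N).
It fails at once if the grease tin is shifted by more than 30 mm (distance of grease_tin from where it was at the start of the episode above 0.03 m).
It also fails if it takes over 54 s, if anything falls off the work surface, if the arm or the gripper's body presses on something with over 40 N, if the wrist force passes 120 N, or if a joint passes its speed limit or range.

### The arm

A 6-joint arm with a two-finger parallel gripper is mounted at the origin on the work surface; the furniture and walls round the work are solid. World frame = base frame: x ahead of the robot, y to its left, z up, the work surface at z = 0. Lengths are in m, angles in rad, forces in N, time in s.
With the tool pointing down it reaches from about 0.425 to 0.95 m from the base axis. Payload 3.5 kg.
Tool frame: the origin (TCP) lies midway between the tips of the shut fingers; the grasp point (between the pads) lies 19 mm behind it (ctrl.tcp_to_grasp is the distance from the TCP to the grasp point, in m); z points along the fingers, x is the direction in which the jaws open and shut, and the axes are right-handed (so a half turn about z gives the same grasp; the last joint's range is limited). The gripper opens to 85 mm and grips with 20 to 120 N. Pads are 22 mm wide; open, the fingers measure 114 mm over their backs; the gripper's body (76 mm by 85 mm) begins 54 mm behind the grasp point. The pads swing forward as they close: fully open they stand 13 mm farther back than shut.
Start: joints at [-1.419, 0.286, 1.577, -0, 1.279, -0.15], TCP at [0.201, -0.644, 0.231] pointing down, gripper open.
Joint ranges: [-2.77, 2.77], [-0.9, 2.22], [0.21, 2.48], [-1.53, 4.67], [0.24, 2.81], [-2.84, 2.84]. Speed limits (rad/s): [2.79, 2.79, 3.14, 3.14, 3.14, 3.14].

### API

Orientations are given as a unit quaternion [x, y, z, w].
In Python, from plant import ctrl, cams, workorder, spotter gives the robot as it stands. The module is installed in compiled form; this text tells all that it offers.
- The arm moves only by the tool send_rows, never from a script. Its argument "motion" is one flat list of numbers, 5 for each row, row after row: the shift along the tool's x, y, z in cm, then the turn about the tool's z in rad, then the finger opening in cm, from 0 to 8.54. In form: [tx, ty, tz, spin, gripper, tx, ty, tz, spin, gripper, ...]. A call has 1 to 12 rows; each row shifts and turns the pose as measured when the row begins, along the tool's axes as they then stand; what a row does not reach is not made up. A row lasts 1/10 s, in which the tool goes at most 50 mm and 8.59 degrees, less where a joint would pass 70% of its speed; a pose out of reach is approached as far as the arm can. A call is refused whole if a number of a shift passes 5 or a number of a turn 0.15, either way. A call with a gripper value outside its range is refused whole. The fingers move at their own pace and stop on an object; "grip_force" is the grip in N (left out, the last holds). Time passes only in rows, so rows that do not move let the fingers close. It gives the time, the measured TCP pose, the force and the opening at its end, in the units of the state.
- ctrl.get_state(): the state, without advancing time (a new reading comes with each control period).
- cams.read_camera(name): name is "side" or "top"; returns (picture, depth): 384x512x3 uint8, red, green, blue; 384x512 float32, m along the optical axis (not along the pixel's ray), 0 where there is no reading.
- cams.camera_params(name): a dict with "fx", "fy", "cx", "cy" (pixels), "k1" (the pictures are not rectified: a ray, as slopes to the right and down, at radius r is drawn at 1 + k1 r^2 times it, then the intrinsics apply), "xyz" and "attitude" of the camera in the world. Camera axes: x right, y down, z forward; pixel columns grow to the right and rows downward; lengths in m; the calibration is good to about 2 mm. A picture is of the moment at which its call begins. camera_params takes no time and is no camera call.
- workorder.sign_off(): hands the job in, once; it reports no verdict.
Trained networks look in the newest picture that a camera, given by its name, has taken for a name from the list of things; names that differ only in an ending like _2 or _b are one class to them, and where a whole thing is asked for, a point or a joint stands for the part that bears it (a point fixed in the world has none). Each returns a list of dicts, best first, with "conf" (0 to 1); they miss things now and then, are a little off and sometimes report something else, mostly with a low value. They report only what shows in the picture. A call takes as long as a camera call. They do not tell look-alikes from the thing itself.
- spotter.trace(target, camera): "mask" (384x512 bool, what is visible of it) and "bbox" ([left, top, width, height] in pixels, round what is visible of it).
The state is a dict: "time": time; "qpos": joint angles; "dq": joint speeds; "joint_efforts": joint torques, N m; "eef_pos": TCP position; "tcp_rot": TCP orientation; "contact_force": force on the tool from outside, world axes, zero at the start; "wrist_torque": the same for the moment, N m; "opening": opening from 0.0 (shut) to 1.0 (fully open).
Only numpy, scipy, OpenCV 4.12 (cv2) and the standard library are available. Lean on these libraries where they do the work, as an engineer would, in place of code of your own. Each camera call takes 0.05 s, during which the arm holds its last target.

## Working session

There is one attempt and no reset: what is moved stays moved. The work goes in short steps, Python scripts to look and compute and a tool call to move; the robot and the scene stay as the last step left them, time stands still between calls to the robot, and variables do not carry over. Pictures are saved under pics/ and viewed, and the job is handed in when it is done.

Besides the shell and the picture viewer there is one more tool, called by a JSON object that holds its "name" and its "arguments", one argument or row to a line. send_rows: Moves the arm, as the interface text tells. Its arguments: {"type":"object","properties":{"motion":{"type":"array","items":{"type":"number"}},"grip_force":{"type":"number"}},"required":["motion"]}

```bash
mkdir -p pics; python3 - <<'E'
from plant import ctrl,cams
import cv2,numpy as np
print(ctrl.get_state())
for n in("side","top"):
    p,d=cams.read_camera(n); print(n,cams.camera_params(n))
    cv2.imwrite(f"pics/{n}0.png",p[...,::-1]); np.savez(f"pics/{n}0.npz",p=p,d=d)
E
```

```text
{'time': 0.0, 'qpos': array([-1.41900124e+00,  2.87171622e-01,  1.57816420e+00, -2.47903560e-07,
        1.27861795e+00, -1.49965047e-01]), 'dq': array([-0.0011009 ,  0.0006222 , -0.00010927,  0.00041853, -0.00169144,
        0.0007084 ]), 'joint_efforts': array([-3.83937195e-04, -4.05982590e+01, -2.92626143e+01, -1.67430180e-04,
        5.88153605e-03,  7.47576252e-06]), 'eef_pos': array([ 0.20056127, -0.64382851,  0.22995015]), 'tcp_rot': array([ 0.80535692, -0.59278904, -0.00083563, -0.00083393]), 'contact_force': array([-0.30740002,  0.49356998,  0.88215186]), 'wrist_torque': array([ 0.03226402,  0.00641957, -0.03302532]), 'opening': 0.9982850227895251}
side {'fx': 497.14916365114664, 'fy': 497.14916365114664, 'cx': 249.595098125736, 'cy': 198.0059330448741, 'k1': 0.05455244340858497, 'xyz': array([ 0.23296993, -1.20066768,  0.97273115]), 'attitude': array([ 0.86908445, -0.09055086,  0.05669567, -0.48298899])}
top {'fx': 377.5375645327429, 'fy': 377.5375645327429, 'cx': 252.41148054490742, 'cy': 190.44941951419779, 'k1': -0.016135855459774605, 'xyz': array([0.39867241, 0.08832826, 1.66676472]), 'attitude': array([ 0.71531017, -0.69712704,  0.03248552, -0.03591581])}
```

View pics/side0.png

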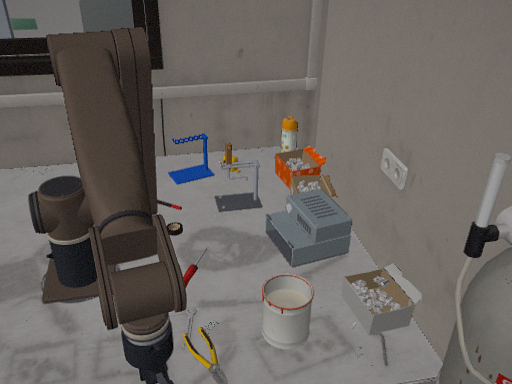

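View pics/top0.png

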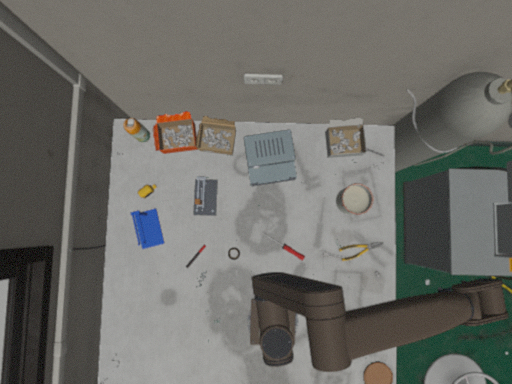

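The top view (up = +x, left = +y) shows the grey unit at (271,157), a grey rack with the hook at (205,196), the blue look-alike rack at (148,228), and the tin at (354,198). Next I'll enlarge crops and measure.

```bash
cat > h.py <<'E'
import numpy as np,cv2
from scipy.spatial.transform import Rotation as R
from plant import cams,ctrl
def cloud(n,d):
    c=cams.camera_params(n); K=np.array([[c['fx'],0,c['cx']],[0,c['fy'],c['cy']],[0,0,1]])
    v,u=np.mgrid[:d.shape[0],:d.shape[1]]
    pt=np.stack([u.ravel(),v.ravel()],1).astype(np.float64)[:,None]
    s=cv2.undistortPoints(pt,K,np.array([c['k1'],0,0,0.]))[:,0]
    P=np.c_[s,np.ones(len(s))]*d.reshape(-1,1)
    W=R.from_quat(c['attitude']).apply(P)+c['xyz']
    W[d.ravel()<=0]=np.nan
    return W.reshape(*d.shape,3)
def project(n,X):
    c=cams.camera_params(n); K=np.array([[c['fx'],0,c['cx']],[0,c['fy'],c['cy']],[0,0,1]])
    r=R.from_quat(c['attitude']).inv(); 
    return cv2.projectPoints(np.asarray(X,float).reshape(-1,1,3),r.as_rotvec(),-r.apply(c['xyz']),K,np.array([c['k1'],0,0,0.]))[0][:,0]
def crop(p,x0,y0,x1,y1,f,name):
    cv2.imwrite(name,cv2.resize(p[y0:y1,x0:x1,::-1],None,fx=f,fy=f,interpolation=cv2.INTER_CUBIC))
E
python3 - <<'E'
from h import *
s=np.load('pics/side0.npz');t=np.load('pics/top0.npz')
crop(s['p'],160,110,360,260,4,'pics/s1.png')
crop(t['p'],125,110,305,250,4,'pics/t1.png')
W=cloud('top',t['d']); S=cloud('side',s['d'])
for nm,A,(x0,y0,x1,y1) in(('top',W,(235,120,305,195)),('side',S,(255,180,360,270))):
    Q=A[y0:y1,x0:x1].reshape(-1,3)
    for lo,hi in((.06,.08),(.12,.14)):
        m=Q[(Q[:,2]>lo)&(Q[:,2]<hi)]
        rect=cv2.minAreaRect(m[:,:2].astype(np.float32)*1000); print(nm,lo,len(m),rect,cv2.boxPoints(rect).round(),np.median(m[:,2]))
Q=W[170:220,185:225].reshape(-1,3)
for lo,hi in((-.01,.025),(.14,.19),(.19,.26)):
    m=Q[(Q[:,2]>lo)&(Q[:,2]<hi)];print(lo,len(m),m.min(0),m.max(0),np.median(m,0))
Q=W[175:225,330:375].reshape(-1,3);m=Q[Q[:,2]>.13];print('tin',cv2.minAreaRect(m[:,:2].astype(np.float32)*1000))
E
```

```text
top 0.06 764 ((723.8111572265625, 43.869720458984375), (286.2834777832031, 205.66590881347656), 16.886302947998047) [[557. 101.]
 [617. -96.]
 [891. -13.]
 [831. 184.]] 0.07086360314892937
top 0.12 1481 ((729.0776977539062, 33.253936767578125), (131.70303344726562, 200.3739776611328), 10.017424583435059) [[647. 120.]
 [682. -77.]
 [811. -54.]
 [776. 143.]] 0.13069713698262753
side 0.06 1402 ((721.06591796875, 117.32878112792969), (419.70013427734375, 279.16729736328125), 87.74070739746094) [[573. -87.]
 [852. -98.]
 [869. 322.]
 [590. 333.]] 0.0682840912276359
side 0.12 1520 ((729.4202880859375, 35.35581970214844), (132.79637145996094, 206.51318359375), 9.324912071228027) [[647. 126.]
 [681. -77.]
 [812. -56.]
 [778. 148.]] 0.12808597293547713
-0.01 1774 [ 0.42635322  0.21960666 -0.00951128] [0.64914476 0.40216686 0.02032215] [0.53508842 0.29994456 0.00317279]
0.14 152 [0.46014627 0.2891412  0.14709437] [0.59866533 0.32206993 0.18951698] [0.53944983 0.30163753 0.16104283]
0.19 37 [0.48198951 0.29663396 0.19479034] [0.50084974 0.31349105 0.24663405] [0.49121881 0.3026127  0.23910588]
tin ((524.8877563476562, -328.8583984375), (125.28797149658203, 124.49398040771484), 44.96689987182617)
```

```bash
python3 - <<'E'
from h import *
from plant import spotter
t=np.load('pics/top0.npz')
for n,D in(('top','top0'),('side','side0')):
  A=cloud(n,np.load(f'pics/{D}.npz')['d'])
  for x in('hook','rack','unit','grease_tin'):
    for r in spotter.trace(x,n)[:3]:
      q=A[r['mask']]; print(n,x,round(r['conf'],2),r['bbox'],r['mask'].sum(),np.nanmedian(q,0).round(3))
E
```

```text
top hook 0.6 [194.5, 189.1, 10.6, 13.7] 70 [0.492 0.305 0.195]
top rack 0.72 [195.3, 177.1, 21.8, 38.2] 716 [0.531 0.297 0.01 ]
top rack 0.62 [131.0, 210.3, 29.9, 37.2] 910 [0.383 0.546 0.009]
top unit 0.68 [245.0, 131.0, 52.6, 55.6] 2407 [0.687 0.026 0.128]
top grease_tin 0.73 [335.7, 183.3, 37.3, 33.7] 912 [ 0.523 -0.329  0.089]
top grease_tin 0.67 [244.3, 129.5, 51.7, 55.1] 2407 [0.687 0.027 0.128]
side hook 0.65 [225.2, 140.7, 7.0, 38.3] 158 [0.493 0.303 0.194]
side rack 0.91 [168.3, 133.7, 43.7, 49.9] 700 [0.389 0.551 0.01 ]
side rack 0.84 [219.0, 159.3, 41.6, 53.8] 890 [0.539 0.303 0.007]
side unit 0.92 [266.0, 187.6, 85.6, 83.5] 4830 [ 0.685 -0.023  0.072]
side grease_tin 0.68 [259.9, 274.7, 53.5, 73.1] 3317 [ 0.522 -0.355  0.088]
side grease_tin 0.47 [215.4, 160.6, 49.0, 54.9] 954 [0.541 0.304 0.007]
```

View pics/s1.png

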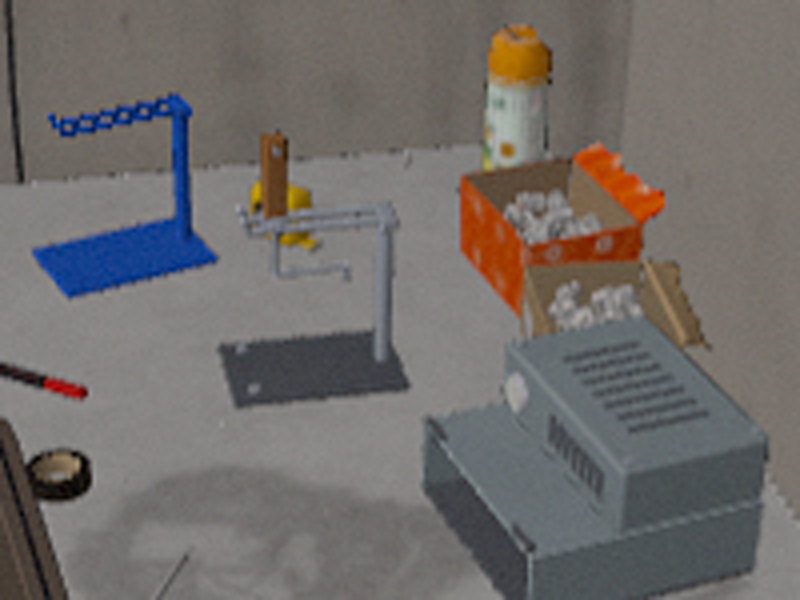

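View pics/t1.png

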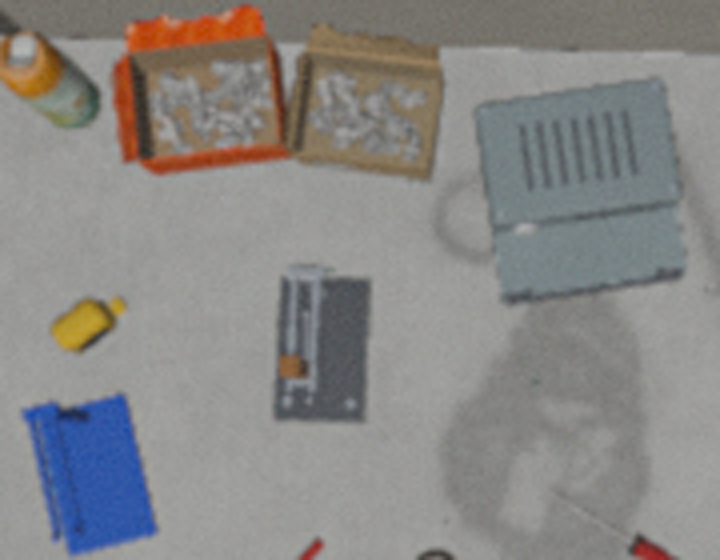

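The grey rack holding the brown-handled hook is at side px (240,190) and top px (205,196). It fits the description because it is steel, has the hook on its prongs, and stands on the opposite side of the unit from the tin. The blue rack at side px (190,158) and top px (148,228) is the look-alike, so I'll leave it alone. Next I'll refine the poses.

```bash
python3 - <<'E'
from h import *
t=np.load('pics/top0.npz');s=np.load('pics/side0.npz')
for n,f,box in(('top',t,(188,170,222,222)),('side',s,(210,130,270,215))):
    A=cloud(n,f['d']);x0,y0,x1,y1=box;Q=A[y0:y1,x0:x1].reshape(-1,3);C=f['p'][y0:y1,x0:x1].reshape(-1,3).astype(int)
    wood=(C[:,0]-C[:,2]>40)&(Q[:,2]>.17)&(Q[:,2]<.26)&(abs(Q[:,0]-.49)<.04)&(abs(Q[:,1]-.303)<.04)
    q=Q[wood];print(n,'wood',len(q),q.min(0).round(4),q.max(0).round(4),np.median(q,0).round(4))
    tp=q[q[:,2]>.23]; print(' top',len(tp),tp.mean(0).round(4))
    pr=(~wood)&(Q[:,2]>.148)&(Q[:,2]<.172)
    q=Q[pr]; print('prong',len(q))
    k=(q[:,0]>.51)&(q[:,0]<.575)|(q[:,0]<.475)
    m=q[(q[:,0]<.58)]; c=np.polyfit(m[:,0],m[:,1],1);print('line',c,np.degrees(np.arctan(c[0])),np.std(m[:,1]-np.polyval(c,m[:,0])),m[:,0].min(),q[:,0].max(), 'y at .49',np.polyval(c,.491))
    print(' zmed',np.median(q[:,2]))
    # foot: dark
    ft=(C.max(1)<95)&(Q[:,2]<.02)&(Q[:,2]>-.01); q=Q[ft];r=cv2.minAreaRect(q[:,:2].astype(np.float32)*1000);print('foot',len(q),r)
    low=Q[(Q[:,2]>.07)&(Q[:,2]<.135)]; print('low',len(low),low.min(0).round(3),low.max(0).round(3))
    # housing outline via z
W=cloud('top',t['d']);S=cloud('side',s['d'])
for nm,A,(x0,y0,x1,y1) in(('top',W,(235,120,305,195)),('side',S,(255,180,360,270))):
    Q=A[y0:y1,x0:x1].reshape(-1,3);Q=Q[abs(Q[:,1]-.03)<.15]
    m=Q[(Q[:,2]>.122)&(Q[:,2]<.14)]; print(nm,'house mean',m.mean(0).round(4))
    hd=Q[(Q[:,2]>.064)&(Q[:,2]<.077)]
    for ang in(9,9.5,10,10.5):
        c,s_=np.cos(np.radians(ang)),np.sin(np.radians(ang))
        X=lambda v:np.c_[v[:,0]*c+v[:,1]*s_,-v[:,0]*s_+v[:,1]*c]
        print(ang,'house',np.percentile(X(m),[1,99],axis=0).round(4).ravel(),'hood',np.percentile(X(hd),[1,50,99],axis=0).round(4).ravel())
E
```

```text
top wood 26 [0.4838 0.2977 0.2166] [0.4992 0.3135 0.2466] [0.4914 0.3059 0.2411]
 top 25 [0.4915 0.3058 0.2407]
prong 148
line [0.02159577 0.29373894] 1.237154202219512 0.011007187000398313 0.46114988034101695 0.5986653307448557 y at .49 0.30434246044095137
 zmed 0.1609490690026818
foot 402 ((526.0518798828125, 306.8729248046875), (93.69857788085938, 152.7477569580078), 89.85514831542969)
low 21 [0.513 0.299 0.088] [0.591 0.312 0.117]
side wood 120 [0.4825 0.2941 0.1702] [0.5036 0.3176 0.2429] [0.4917 0.3031 0.2043]
 top 23 [0.4919 0.3036 0.2371]
prong 196
line [0.04943464 0.28057954] 2.83009233707501 0.01132672110371458 0.46232263628352677 0.5986029356486364 y at .49 0.3048519439718966
 zmed 0.1598706536016633
foot 654 ((597.2056884765625, 501.906982421875), (515.0386962890625, 259.8133544921875), 83.65364837646484)
low 135 [0.492 0.108 0.07 ] [0.599 0.801 0.133]
top house mean [0.7276 0.0333 0.1308]
9 house [ 0.6609 -0.1787  0.7878  0.0165] hood [ 0.5906 -0.1811  0.6258 -0.0845  0.6615  0.0152]
9.5 house [ 0.6603 -0.1848  0.7871  0.01  ] hood [ 0.59   -0.1863  0.6251 -0.0899  0.6604  0.0099]
10 house [ 0.6595 -0.1911  0.7865  0.0039] hood [ 0.5891 -0.1916  0.6243 -0.0952  0.6593  0.0044]
10.5 house [ 0.6586 -0.1972  0.7857 -0.0023] hood [ 0.5886 -0.197   0.6236 -0.1005  0.6585 -0.0011]
side house mean [0.728  0.0261 0.1281]
9 house [ 0.6616 -0.1796  0.7891  0.0161] hood [ 0.5908 -0.1818  0.634  -0.1035  0.7808  0.016 ]
9.5 house [ 0.6607 -0.1859  0.7884  0.0096] hood [ 0.5905 -0.1876  0.6333 -0.109   0.7792  0.0103]
10 house [ 0.66   -0.192   0.7879  0.0034] hood [ 0.5897 -0.1938  0.6324 -0.1146  0.7776  0.0048]
10.5 house [ 0.6594 -0.1985  0.7869 -0.0025] hood [ 5.884e-01 -1.999e-01  6.316e-01 -1.200e-01  7.759e-01 -4.000e-04]
```

```bash
python3 - <<'E'
from h import *
t=np.load('pics/top0.npz');s=np.load('pics/side0.npz')
for n,f,box in(('top',t,(188,170,222,222)),('side',s,(210,130,270,215))):
    A=cloud(n,f['d']);x0,y0,x1,y1=box;Q=A[y0:y1,x0:x1].reshape(-1,3);C=f['p'][y0:y1,x0:x1].reshape(-1,3).astype(int)
    near=(abs(Q[:,1]-.305)<.03)
    low=Q[near&(Q[:,2]>.08)&(Q[:,2]<.14)&(Q[:,0]<.575)]
    if len(low)>5:
        c=np.polyfit(low[:,0],low[:,1],1);print(n,'hookfoot',len(low),np.degrees(np.arctan(c[0])),low.min(0).round(3),low.max(0).round(3),np.polyval(c,[.49,.556]))
    pr=near&(Q[:,2]>.15)&(Q[:,2]<.175)&(Q[:,0]>.505)&(Q[:,0]<.58);q=Q[pr]
    # common slope, two offsets
    best=None
    for a in np.linspace(-.1,.15,51):
        r=q[:,1]-a*(q[:,0]-.49)
        z,lab,cen=cv2.kmeans(r.astype(np.float32)[:,None],2,None,(3,50,1e-6),3,cv2.KMEANS_PP_CENTERS)
        if best is None or z<best[0]:best=(z,a,cen.ravel(),np.bincount(lab.ravel()))
    print(n,'prongs',best,np.degrees(best[1]),'mid',best[2].mean())
    head=Q[near&(Q[:,2]>.14)&(Q[:,2]<.19)&(Q[:,0]>.578)];print('head',head.mean(0),head.min(0),head.max(0))
    post=Q[(abs(Q[:,1]-.31)<.05)&(Q[:,2]>.03)&(Q[:,2]<.13)&(Q[:,0]>.575)&(Q[:,0]<.61)];print('post',len(post),post.mean(0))
    ft=(C.max(1)<100)&(Q[:,2]<.012)&(Q[:,2]>-.01)&(abs(Q[:,0]-.53)<.12)&(abs(Q[:,1]-.305)<.1); q=Q[ft]
    r=cv2.minAreaRect(q[:,:2].astype(np.float32)*1000);print('foot',len(q),r)
    m=np.zeros(C.shape[0],np.uint8);m[ft]=255;cv2.imwrite(f'pics/foot_{n}.png',cv2.resize(m.reshape(y1-y0,x1-x0),None,fx=6,fy=6,interpolation=0))
    hu=cv2.minAreaRect(q[:,:2].astype(np.float32)*1000)
E
```

```text
top hookfoot 18 -1.0638301214119747 [0.513 0.307 0.1  ] [0.558 0.312 0.117] [0.31084551 0.30961992]
top prongs (0.00044161874907722165, np.float64(-0.015), array([0.3181172 , 0.29590473], dtype=float32), array([36, 38])) -0.8594366926962348 mid 0.30701095
head [0.58969632 0.30683974 0.15950356] [0.5814182  0.2891412  0.14709437] [0.59866533 0.32206993 0.16501791]
post 9 [0.58672778 0.30090243 0.06358004]
foot 390 ((525.819091796875, 306.3630065917969), (94.61213684082031, 153.274658203125), 89.77263641357422)
side hookfoot 47 2.610461888896633 [0.492 0.303 0.092] [0.558 0.323 0.131] [0.30793042 0.31093954]
side prongs (0.0009288131800504473, np.float64(-0.035), array([0.2990362, 0.3219987], dtype=float32), array([49, 42])) -2.0053522829578814 mid 0.31051743
head [0.5894437  0.30501073 0.15546212] [0.58026315 0.28377719 0.14011232] [0.59880822 0.32825445 0.16383865]
post 97 [0.59114342 0.30284465 0.08251736]
foot 643 ((528.6810302734375, 318.157958984375), (127.3832778930664, 163.3919219970703), 89.53807067871094)
```

```bash
cat > plan.py <<'E'
# usage: plan.py grip "x,y,z,yawdeg" ... ; rows of world waypoints; per-row step limit cm
import sys,numpy as np
from plant import ctrl
from scipy.spatial.transform import Rotation as R
def cur():
    s=ctrl.get_state();M=R.from_quat(s['tcp_rot']).as_matrix();return s['eef_pos'],np.arctan2(M[1,0],M[0,0]),s
def plan(wps,grip,step=.045):
    p,y,_=cur();rows=[]
    for w in wps:
        st=w[4] if len(w)>4 else step
        t=np.array(w[:3]);ty=np.radians(w[3]);dy=(ty-y+np.pi)%(2*np.pi)-np.pi
        n=max(1,int(np.ceil(max(np.linalg.norm(t-p)/st,abs(dy)/.145))))
        d=(t-p)/n
        for i in range(n):
            c,s=np.cos(y),np.sin(y)
            rows.append([round(100*v,2) for v in(d[0]*c+d[1]*s,d[0]*s-d[1]*c,-d[2])]+[round(-dy/n,3),grip]);y+=dy/n
        p=t
    return rows
if __name__=='__main__':
    p,y,s=cur();print('t',round(s['time'],2),'pos',p.round(4),'yaw',round(np.degrees(y),2),'F',s['contact_force'].round(2),'op',round(s['opening'],3))
    if len(sys.argv)>2:
        r=plan([list(map(float,a.split(','))) for a in sys.argv[2:]],float(sys.argv[1]))
        for i in range(0,len(r),12):print(','.join(str(v+0.0).rstrip('0').rstrip('.') if v else '0' for q in r[i:i+12] for v in q))
E
python3 plan.py 8.5 .43,-.38,.33,-45 .53,-.05,.36,-20 .4915,.305,.36,0
```

```text
t 0.5 pos [ 0.2007 -0.6444  0.2313] yaw -72.71 F [-0.15 -0.12  0.47] op 0.997
-2.05,-3.31,-1.1,-0.054,8.5,-1.87,-3.41,-1.1,-0.054,8.5,-1.68,-3.51,-1.1,-0.054,8.5,-1.49,-3.59,-1.1,-0.054,8.5,-1.3,-3.67,-1.1,-0.054,8.5,-1.1,-3.73,-1.1,-0.054,8.5,-0.9,-3.78,-1.1,-0.054,8.5,-0.69,-3.83,-1.1,-0.054,8.5,-0.48,-3.86,-1.1,-0.054,8.5,-2.03,-3.8,-0.37,-0.055,8.5,-1.82,-3.91,-0.37,-0.055,8.5,-1.61,-4,-0.37,-0.055,8.5
-1.39,-4.08,-0.37,-0.055,8.5,-1.16,-4.15,-0.37,-0.055,8.5,-0.93,-4.21,-0.37,-0.055,8.5,-0.7,-4.25,-0.37,-0.055,8.5,-0.47,-4.28,-0.37,-0.055,8.5,-1.97,-4.01,0,-0.044,8.5,-1.79,-4.09,0,-0.044,8.5,-1.61,-4.16,0,-0.044,8.5,-1.43,-4.23,0,-0.044,8.5,-1.24,-4.29,0,-0.044,8.5,-1.06,-4.34,0,-0.044,8.5,-0.87,-4.38,0,-0.044,8.5
-0.67,-4.41,0,-0.044,8.5
```

{"name": "send_rows", "arguments": {
  "motion": [-2.05,-3.3,-1.1,-0.054,8.5,-1.9,-3.4,-1.1,-0.054,8.5,-1.7,-3.5,-1.1,-0.054,8.5,-1.5,-3.6,-1.1,-0.054,8.5,-1.3,-3.7,-1.1,-0.054,8.5,-1.1,-3.75,-1.1,-0.054,8.5,-0.9,-3.8,-1.1,-0.054,8.5,-0.7,-3.85,-1.1,-0.054,8.5,-0.5,-3.85,-1.1,-0.054,8.5,-2,-3.8,-0.4,-0.055,8.5,-1.8,-3.9,-0.4,-0.055,8.5,-1.6,-4,-0.4,-0.055,8.5]
}}

```text
time: 1.7
eef_pos: [0.4707, -0.2429, 0.3468]
tcp_rot: [0.955, -0.296, 0.002, -0.0]
contact_force: [0.4, -0.2, -0.2]
opening: 0.994
```

```bash
python3 plan.py 8.5 .53,-.05,.36,-20 .4915,.305,.36,0
```

```text
t 1.7 pos [ 0.4707 -0.2429  0.3468] yaw -34.47 F [ 0.39 -0.19 -0.21] op 0.994
-1.21,-3.85,-0.26,-0.051,8.5,-1.01,-3.91,-0.26,-0.051,8.5,-0.81,-3.95,-0.26,-0.051,8.5,-0.61,-3.99,-0.26,-0.051,8.5,-0.41,-4.02,-0.26,-0.051,8.5,-1.97,-4.01,0,-0.044,8.5,-1.79,-4.09,0,-0.044,8.5,-1.61,-4.16,0,-0.044,8.5,-1.43,-4.23,0,-0.044,8.5,-1.24,-4.29,0,-0.044,8.5,-1.06,-4.34,0,-0.044,8.5,-0.87,-4.38,0,-0.044,8.5
-0.67,-4.41,0,-0.044,8.5
```

Motion tracks well.

{"name": "send_rows", "arguments": {
  "motion": [-1.2,-3.85,-0.25,-0.051,8.5,-1,-3.9,-0.25,-0.051,8.5,-0.8,-3.95,-0.25,-0.051,8.5,-0.6,-4,-0.25,-0.051,8.5,-0.4,-4,-0.25,-0.051,8.5,-2,-4,0,-0.044,8.5,-1.8,-4.1,0,-0.044,8.5,-1.6,-4.15,0,-0.044,8.5,-1.4,-4.2,0,-0.044,8.5,-1.2,-4.3,0,-0.044,8.5,-1.05,-4.35,0,-0.044,8.5,-0.9,-4.4,0,-0.044,8.5]
}}

```text
time: 2.9
eef_pos: [0.4889, 0.281, 0.3629]
tcp_rot: [1.0, -0.008, 0.008, 0.001]
contact_force: [0.7, -0.9, 0.6]
opening: 0.993
```

```bash
python3 plan.py 8.5 .4915,.305,.3,-0.5 .4915,.305,.187,-0.5,.03
```

```text
t 2.9 pos [0.4889 0.281  0.3629] yaw -0.89 F [ 0.68 -0.9   0.59] op 0.993
0.11,-1.2,3.15,-0.003,8.5,0.11,-1.2,3.15,-0.003,8.5,0,0,2.82,0,8.5,0,0,2.82,0,8.5,0,0,2.82,0,8.5,0,0,2.82,0,8.5
```

{"name": "send_rows", "arguments": {
  "motion": [0.1,-1.2,3.1,0,8.5,0.1,-1.2,3.1,0,8.5,0,0,0,0,8.5]
}}

```text
time: 3.2
eef_pos: [0.4905, 0.3121, 0.3015]
tcp_rot: [1.0, -0.003, 0.01, -0.0]
contact_force: [-0.6, 0.2, -0.7]
opening: 0.997
```

```bash
python3 plan.py 8.5  .4915,.305,.187,-0.5,.03;  python3 - <<'E'
from h import *
p,d=cams.read_camera('side');crop(p,190,80,290,200,5,'pics/s2.png')
E
```

```text
t 3.2 pos [0.4905 0.3121 0.3015] yaw -0.3 F [-0.63  0.23 -0.73] op 0.997
0.03,0.18,2.86,0.001,8.5,0.03,0.18,2.86,0.001,8.5,0.03,0.18,2.86,0.001,8.5,0.03,0.18,2.86,0.001,8.5
```

View pics/s2.png

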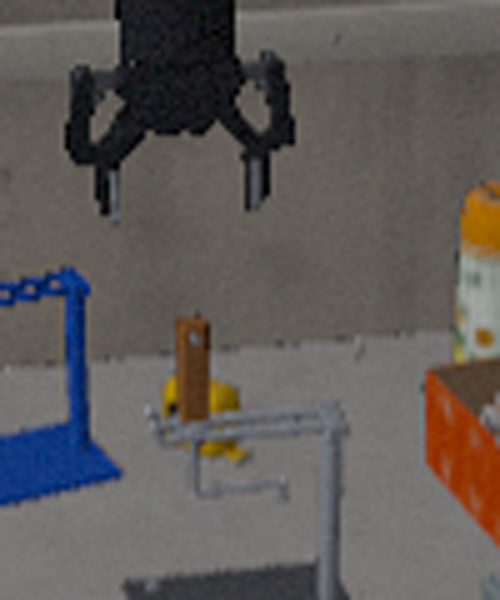

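The open jaws (px 183) sit above the brown handle (px 192) on the grey rack. I'm lowering.

{"name": "send_rows", "arguments": {
  "motion": [0,0.2,2.8,0,8.5,0,0.2,2.8,0,8.5,0,0.2,2.8,0,8.5,0,0.1,2.8,0,8.5,0,0,0,0,8.5]
}}

```text
time: 3.75
eef_pos: [0.5014, 0.3028, 0.2028]
tcp_rot: [1.0, -0.005, 0.021, -0.003]
contact_force: [-0.1, 0.2, -0.5]
opening: 0.996
```

```bash
python3 plan.py 8.5  .4915,.305,.187,-0.5,.03;  python3 - <<'E'
from h import *
p,d=cams.read_camera('side');crop(p,190,100,290,220,5,'pics/s3.png')
p,d=cams.read_camera('top');crop(p,175,160,235,230,8,'pics/t3.png')
E
```

```text
t 3.75 pos [0.5014 0.3028 0.2028] yaw -0.58 F [-0.08  0.21 -0.52] op 0.996
-0.99,-0.21,1.58,-0.001,8.5
```

View pics/s3.png

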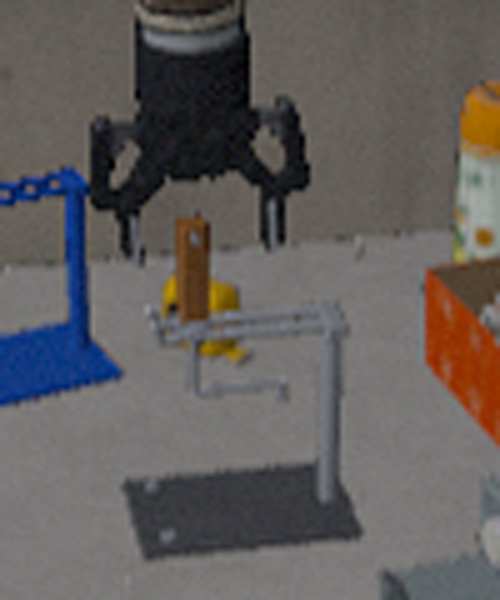

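```bash
cat >> plan.py <<'E'
    M=R.from_quat(s['tcp_rot']).as_matrix();print('toolz',M[:,2].round(4))
E
python3 plan.py 8.5
```

```text
t 3.85 pos [0.5037 0.3042 0.2075] yaw -0.57 F [ 1.54 -0.24  0.56] op 0.991
toolz [ 0.0494  0.0099 -0.9987]
```

{"name": "send_rows", "arguments": {
  "motion": [-1,0,0.6,0,8.5,0,-0.2,0.6,0,8.5,0,0,0.3,0,8.5]
}}

```text
time: 4.15
eef_pos: [0.4973, 0.3074, 0.199]
tcp_rot: [0.999, -0.005, 0.03, -0.007]
contact_force: [-0.1, -0.1, 0.2]
opening: 0.994
```

```bash
python3 plan.py 8.5  .4915,.305,.187,-0.5,.03
```

```text
t 4.15 pos [0.4973 0.3074 0.199 ] yaw -0.63 F [-0.1  -0.12  0.24] op 0.994
-0.57,0.25,1.2,-0.002,8.5
toolz [ 0.0607  0.0144 -0.9981]
```

{"name": "send_rows", "arguments": {
  "motion": [0,0,-4,0,8.5,0,0,-4,0,8.5,0,0,0,0,8.5]
}}

```text
time: 4.45
eef_pos: [0.4915, 0.3065, 0.2807]
tcp_rot: [1.0, -0.005, 0.029, -0.007]
contact_force: [-0.1, -0.1, 1.3]
opening: 0.992
```

```bash
python3 plan.py 8.5
```

```text
t 4.45 pos [0.4915 0.3065 0.2807] yaw -0.57 F [-0.11 -0.08  1.3 ] op 0.992
toolz [ 0.0586  0.0135 -0.9982]
```

{"name": "send_rows", "arguments": {
  "motion": [0,0,0,0,8.5,0,0,0,0,8.5]
}}

```text
time: 4.65
eef_pos: [0.4916, 0.3068, 0.2815]
tcp_rot: [1.0, -0.004, 0.03, -0.007]
contact_force: [0.3, 0.1, -0.4]
opening: 0.992
```

```bash
python3 plan.py 8.5
```

```text
t 4.65 pos [0.4916 0.3068 0.2815] yaw -0.54 F [ 0.31  0.12 -0.42] op 0.992
toolz [ 0.0606  0.0143 -0.9981]
```

{"name": "send_rows", "arguments": {
  "motion": [0,0,2,0,8.5]
}}

```text
time: 4.75
eef_pos: [0.494, 0.3077, 0.2638]
tcp_rot: [0.999, -0.004, 0.033, -0.008]
contact_force: [-0.5, 0.2, 1.2]
opening: 0.999
```

```bash
python3 plan.py 8.5; python3 -c "
from plant import ctrl;s=ctrl.get_state();print(s['qpos'],s['dq'])"
```

```text
t 4.75 pos [0.494  0.3077 0.2638] yaw -0.53 F [-0.48  0.17  1.2 ] op 0.999
toolz [ 0.0656  0.0163 -0.9977]
[ 0.38710888  0.02280587  1.81458068 -0.01025404  1.2373011   0.39884591] [-0.00339985  0.18626585  0.24946419 -0.001873   -0.38469476  0.0006972 ]
```

{"name": "send_rows", "arguments": {
  "motion": [0,0,2,0,8.5]
}}

```text
time: 4.85
eef_pos: [0.495, 0.308, 0.2423]
tcp_rot: [0.999, -0.004, 0.032, -0.008]
contact_force: [0.7, -0.2, -0.6]
opening: 0.996
```

```bash
python3 plan.py 8.5; python3 -c "
from plant import ctrl;s=ctrl.get_state();print(s['qpos'],s['dq'])"
```

```text
t 4.85 pos [0.495  0.308  0.2423] yaw -0.53 F [ 0.71 -0.23 -0.58] op 0.996
toolz [ 0.0648  0.016  -0.9978]
[ 0.38681976  0.04150823  1.8347911  -0.01034998  1.19923788  0.39893661] [-2.76213018e-03  1.77362606e-01  1.75153485e-01 -1.29239146e-03
 -3.80249176e-01 -3.16143388e-05]
```

{"name": "send_rows", "arguments": {
  "motion": [0,0,0,0,8.5]
}}

```text
time: 4.95
eef_pos: [0.493, 0.3071, 0.2376]
tcp_rot: [1.0, -0.004, 0.029, -0.007]
contact_force: [-0.7, -0.2, -0.2]
opening: 0.993
```

```bash
python3 plan.py 8.5; python3 -c "
from plant import ctrl;s=ctrl.get_state();print(s['qpos'],s['dq'])"
```

```text
t 4.95 pos [0.493  0.3071 0.2376] yaw -0.52 F [-0.66 -0.25 -0.22] op 0.993
toolz [ 0.0572  0.0129 -0.9983]
[ 0.38676148  0.04483248  1.83984063 -0.01037854  1.1990666   0.3989092 ] [ 0.00209108 -0.01161287 -0.02233432  0.00111696  0.00918095 -0.00126487]
```

```bash
python3 - <<'E'
s=open('plan.py').read()
s=s.replace("p,y,_=cur();rows=[]","p,y,st0=cur();rows=[];M0=R.from_quat(st0['tcp_rot']);y0=y")
s=s.replace("""            rows.append([round(100*v,2) for v in(d[0]*c+d[1]*s,d[0]*s-d[1]*c,-d[2])]""","""            v3=(R.from_euler('z',y-y0)*M0).inv().apply(d)
            rows.append([round(100*v,2) for v in v3]""")
open('plan.py','w').write(s)
E
python3 plan.py 8.5  .4905,.305,.21,-0.5 .4915,.305,.187,-.5,.015
```

```text
t 4.95 pos [0.493  0.3071 0.2376] yaw -0.52 F [-0.66 -0.25 -0.22] op 0.993
-0.41,0.25,2.74,0,8.5,-0.02,0.01,1.15,0,8.5,-0.02,0.01,1.15,0,8.5
toolz [ 0.0572  0.0129 -0.9983]
```

{"name": "send_rows", "arguments": {
  "motion": [-0.4,0.25,2.7,0,8.5,0,0,1.2,0,8.5,0,0,1.1,0,8.5,0,0,0,0,8.5]
}}

```text
time: 5.35
eef_pos: [0.4917, 0.3053, 0.1851]
tcp_rot: [1.0, -0.004, 0.028, -0.006]
contact_force: [-0.5, -0.2, -0.6]
opening: 0.993
```

```bash
python3 plan.py 8.5  .4915,.305,.187,-0.5; python3 - <<'E'
from h import *
p,d=cams.read_camera('side');crop(p,190,100,290,220,5,'pics/s4.png')
E
```

```text
t 5.35 pos [0.4917 0.3053 0.1851] yaw -0.51 F [-0.53 -0.23 -0.63] op 0.993
-0.01,0.03,-0.19,0,8.5
toolz [ 0.0552  0.0121 -0.9984]
```

View pics/s4.png

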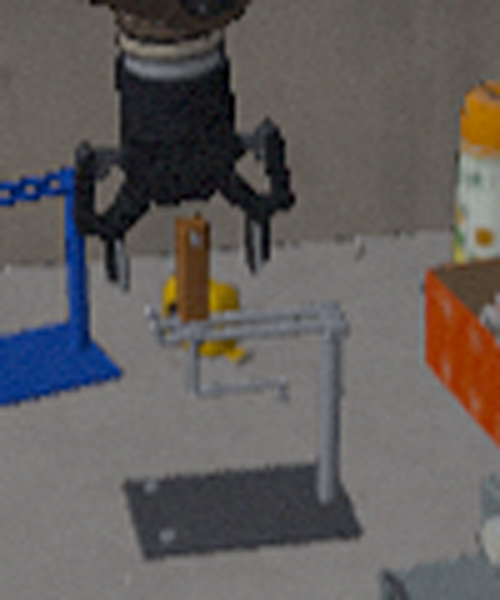

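The jaws straddle the handle (px 118 and 258 around 192), so I'm closing.

{"name": "send_rows", "arguments": {
  "motion": [0,0,0,0,4,0,0,0,0,2,0,0,0,0,1,0,0,0,0,1,0,0,0,0,1,0,0,0,0,1],
  "grip_force": 100
}}

```text
time: 6.0
eef_pos: [0.495, 0.3068, 0.1915]
tcp_rot: [0.999, -0.004, 0.033, -0.008]
contact_force: [0.1, 0.7, -1.8]
opening: 0.224
```

```bash
python3 plan.py 1 .4915,.305,.235,-.5,.025 .36,.305,.245,-.5,.045
```

```text
t 6.0 pos [0.495  0.3068 0.1915] yaw -0.52 F [ 0.14  0.68 -1.77] op 0.224
-0.03,0.05,-2.18,0,1,-0.03,0.05,-2.18,0,1,-4.35,0.03,-0.62,0,1,-4.35,0.03,-0.62,0,1,-4.35,0.03,-0.62,0,1
toolz [ 0.065   0.016  -0.9978]
```

{"name": "send_rows", "arguments": {
  "motion": [0,0,-1.2,0,1,0,0,-1.2,0,1,0,0,0,0,1]
}}

```text
time: 6.3
eef_pos: [0.4928, 0.3061, 0.2166]
tcp_rot: [0.999, -0.004, 0.032, -0.008]
contact_force: [-0.2, -0.4, -0.9]
opening: 0.223
```

```bash
python3 plan.py 1 .36,.305,.217,-.5,.045; python3 - <<'E'
from h import *
p,d=cams.read_camera('side');crop(p,190,100,290,220,5,'pics/s5.png')
E
```

```text
t 6.3 pos [0.4928 0.3061 0.2166] yaw -0.51 F [-0.16 -0.41 -0.86] op 0.223
-4.42,0.07,-0.29,0,1,-4.42,0.07,-0.29,0,1,-4.42,0.07,-0.29,0,1
toolz [ 0.0631  0.0153 -0.9979]
```

View pics/s5.png

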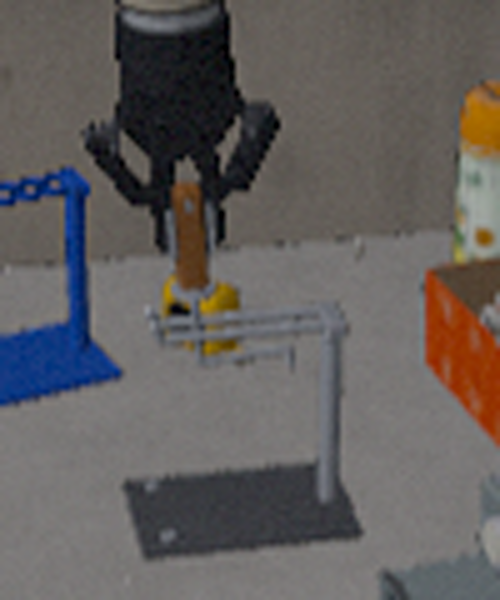

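The hook is held and its collar is clear of the turned-up ends at (155,310). It tilts about 3.6° with the tool. Moving out along the rack's −x.

{"name": "send_rows", "arguments": {
  "motion": [-2.5,0,-0.2,0,1,-4,0,-0.3,0,1,-4,0,-0.3,0,1,-2.5,0,-0.2,0,1,0,0,0,0,1]
}}

```text
time: 6.85
eef_pos: [0.3582, 0.3062, 0.2167]
tcp_rot: [0.999, -0.005, 0.031, -0.008]
contact_force: [0.8, 0.4, -1.5]
opening: 0.221
```

```bash
python3 plan.py 1; python3 - <<'E'
from h import *
for n in('side','top'):
    p,d=cams.read_camera(n); np.savez(f'pics/{n}6.npz',p=p,d=d)
    if n=='side':crop(p,180,100,290,220,5,'pics/s6.png')
    else: crop(p,160,160,240,240,6,'pics/t6.png')
E
```

```text
t 6.85 pos [0.3582 0.3062 0.2167] yaw -0.65 F [ 0.75  0.38 -1.52] op 0.221
toolz [ 0.0615  0.0147 -0.998 ]
```

View pics/s6.png

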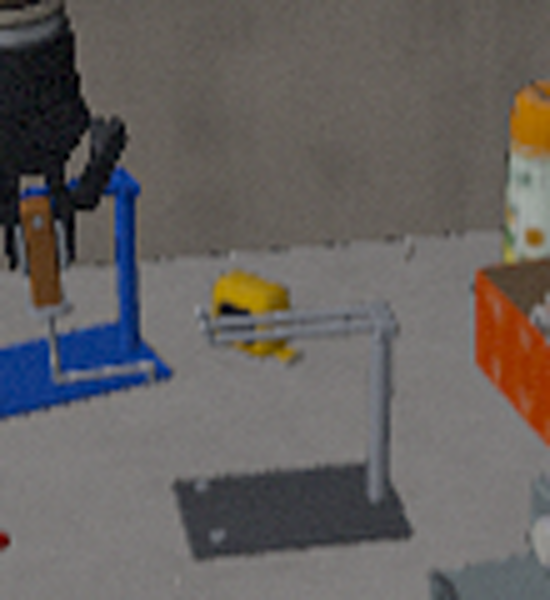

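View pics/t6.png

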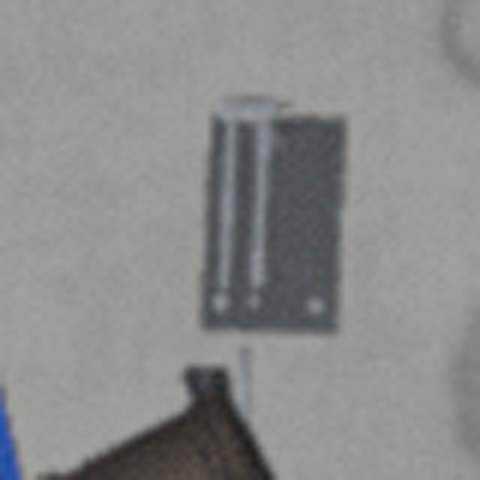

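```bash
python3 - <<'E'
from h import *
s=ctrl.get_state();M=R.from_quat(s['tcp_rot']);T=s['eef_pos']
hx=M.as_matrix()[:,0];hz=-M.as_matrix()[:,2];hy=np.cross(hz,hx)
A=cloud('side',np.load('pics/side6.npz')['d'])
def model(dz,ang=0):
    o=T-hz*dz
    return {k:o+hx*a[0]+hz*a[2] for k,a in dict(org=(0,0,0),bend=(0,0,-.055),elbow=(.065,0,-.055),tip=(.065,0,-.071),top=(0,0,.08)).items()}
for dz in(.022,.027,.0315):
    m=model(dz);print(dz,{k:(v.round(4),project('side',v)[0].round(1)) for k,v in m.items() if k in('org','bend','tip','elbow','top')})
# observed hook thin parts
Q=A[150:185,185:215].reshape(-1,3)
k=(abs(Q[:,1]-.307)<.03)&(Q[:,0]>.33)&(Q[:,0]<.45)&(Q[:,2]>.08)&(Q[:,2]<.2)
q=Q[k];q=q[np.argsort(q[:,0])]
print(len(q));print(q[::4].round(3))
# prongs
for n,box in(('top',(188,170,222,222)),('side',(210,150,270,180))):
    A=cloud(n,np.load(f'pics/{n}6.npz')['d']);x0,y0,x1,y1=box;Q=A[y0:y1,x0:x1].reshape(-1,3)
    q=Q[(abs(Q[:,1]-.305)<.03)&(Q[:,2]>.15)&(Q[:,2]<.175)&(Q[:,0]>.47)&(Q[:,0]<.58)]
    best=None
    for a in np.linspace(-.1,.1,81):
        r=q[:,1]-a*(q[:,0]-.49)
        z,lab,cen=cv2.kmeans(r.astype(np.float32)[:,None],2,None,(3,50,1e-6),3,cv2.KMEANS_PP_CENTERS)
        if best is None or z<best[0]:best=(z,a,cen.ravel(),np.bincount(lab.ravel()))
    e=Q[(abs(Q[:,1]-.305)<.03)&(Q[:,2]>.15)&(Q[:,2]<.18)]
    print(n,best,np.degrees(best[1]),'mid@.49',best[2].mean(),'xrange',e[:,0].min(),e[:,0].max(),np.median(q[:,2]))
E
```

```text
0.022 {'org': (array([0.3621, 0.3066, 0.1953]), array([189.8, 159. ])), 'bend': (array([0.3656, 0.3075, 0.1404]), array([191.7, 173. ])), 'elbow': (array([0.4305, 0.3067, 0.1445]), array([210.3, 170.3])), 'tip': (array([0.4315, 0.3069, 0.1286]), array([210.8, 174.3])), 'top': (array([0.357 , 0.3055, 0.2751]), array([187. , 137.7]))}
0.027 {'org': (array([0.3624, 0.3067, 0.1903]), array([190. , 160.3])), 'bend': (array([0.3659, 0.3075, 0.1354]), array([191.8, 174.3])), 'elbow': (array([0.4308, 0.3067, 0.1395]), array([210.5, 171.6])), 'tip': (array([0.4318, 0.307 , 0.1236]), array([210.9, 175.5])), 'top': (array([0.3573, 0.3055, 0.2701]), array([187.2, 139. ]))}
0.0315 {'org': (array([0.3627, 0.3068, 0.1858]), array([190.1, 161.5])), 'bend': (array([0.3662, 0.3076, 0.1309]), array([192. , 175.4])), 'elbow': (array([0.4311, 0.3068, 0.1351]), array([210.6, 172.7])), 'tip': (array([0.4321, 0.307 , 0.1191]), array([211. , 176.7])), 'top': (array([0.3576, 0.3056, 0.2656]), array([187.4, 140.3]))}
95
[[0.346 0.31  0.187]
 [0.349 0.305 0.197]
 [0.352 0.308 0.188]
 [0.356 0.303 0.198]
 [0.358
[... 176 characters left out ...]
.198]
 [0.368 0.299 0.187]
 [0.37  0.307 0.136]
 [0.374 0.309 0.135]
 [0.377 0.307 0.136]
 [0.388 0.313 0.131]
 [0.394 0.304 0.136]
 [0.401 0.31  0.131]
 [0.412 0.307 0.136]
 [0.419 0.306 0.139]
 [0.426 0.308 0.13 ]
 [0.429 0.306 0.127]]
top (0.0005722182727341263, np.float64(-0.007500000000000007), array([0.29555845, 0.3176777 ], dtype=float32), array([54, 54])) -0.4297183463481178 mid@.49 0.3066181 xrange 0.4604714027678188 0.5983722543674641 0.15972818289801194
side (0.002587185513693413, np.float64(-0.020000000000000004), array([0.29860586, 0.32025558], dtype=float32), array([69, 69])) -1.1459155902616467 mid@.49 0.30943072 xrange 0.4625553777692074 0.5963879219755939 0.15870779288887077
```

```bash
cat > tp.py <<'E'
# tp.py "ux,uy,z[,step]" ... : tip targets in unit frame (mm for ux,uy,z), rows printed
import sys,numpy as np
from plan import *
C=np.array([.6946,.027]);PSI=np.radians(9.7);DZ=.0295
U=np.array([[np.cos(PSI),-np.sin(PSI)],[np.sin(PSI),np.cos(PSI)]])
p,y,s=cur();M=R.from_quat(s['tcp_rot'])
off=lambda yaw:(R.from_euler('z',yaw-y)*M).apply([.065,0,DZ+.071])
tip=p+off(y);t=U.T@(tip[:2]-C)
print('t',round(s['time'],2),'TCP',p.round(4),'yaw',round(np.degrees(y),2),'tip unit mm',(t*1000).round(1),'z',round(tip[2]*1000,1),'F_unit',(U.T@s['contact_force'][:2]).round(1),round(s['contact_force'][2],1),'toolz',M.as_matrix()[:,2].round(3),'op',round(s['opening'],3))
W=[]
for a in sys.argv[1:]:
    v=list(map(float,a.split(',')));xy=C+U@(np.array(v[:2])/1000);o=off(PSI)
    W.append([xy[0]-o[0],xy[1]-o[1],v[2]/1000-o[2],np.degrees(PSI)]+([v[3]/1000] if len(v)>3 else []))
if W:
    print('TCP goal',np.round(W,4).tolist())
    r=plan(W,1)
    for i in range(0,len(r),12):print(','.join(str(v+0.0).rstrip('0').rstrip('.') if v else '0' for q in r[i:i+12] for v in q))
E
python3 tp.py -150,60,110,40 -150,0,60,40 -130,0,22,25
```

```text
t 6.95 TCP [0.3607 0.3063 0.2173] yaw -0.72 tip unit mm [-211.7  320.3] z 121.1 F_unit [-0.3  0.3] -1.8 toolz [ 0.064  0.015 -0.998] op 0.224
TCP goal [[0.4667, 0.0473, 0.2062, 9.7, 0.04], [0.4768, -0.0118, 0.1562, 9.7, 0.04], [0.4965, -0.0085, 0.1182, 9.7, 0.025]]
1.35,3.22,0.17,-0.023,1,1.28,3.25,0.17,-0.023,1,1.21,3.28,0.16,-0.023,1,1.13,3.31,0.16,-0.023,1,1.06,3.33,0.15,-0.023,1,0.98,3.36,0.15,-0.023,1,0.9,3.38,0.14,-0.023,1,0.83,3.4,0.14,-0.023,1,-0.16,3.04,2.45,0,1,-0.16,3.04,2.45,0,1,0.88,0.03,1.96,0,1,0.88,0.03,1.96,0,1
```

{"name": "send_rows", "arguments": {
  "motion": [1.3,3.2,0.15,-0.023,1,1.3,3.25,0.15,-0.023,1,1.2,3.3,0.15,-0.023,1,1.1,3.3,0.15,-0.023,1,1.05,3.35,0.15,-0.023,1,1,3.35,0.15,-0.023,1,0.9,3.4,0.15,-0.023,1,0.8,3.4,0.15,-0.023,1,0,0,0,0,1]
}}

```text
time: 7.85
eef_pos: [0.4816, 0.0337, 0.211]
tcp_rot: [0.995, 0.088, 0.037, -0.004]
contact_force: [-0.0, 0.5, -1.2]
opening: 0.223
```

```bash
python3 tp.py -150,0,60,40 -130,0,22,25
```

```text
t 7.85 TCP [0.4816 0.0337 0.211 ] yaw 10.12 tip unit mm [-136.5   43. ] z 115.7 F_unit [0.  0.5] -1.2 toolz [ 0.074  0.014 -0.997] op 0.223
TCP goal [[0.4754, -0.0105, 0.1553, 9.7, 0.04], [0.4951, -0.0071, 0.1173, 9.7, 0.025]]
-0.9,2.12,2.72,0.004,1,-0.89,2.12,2.72,0.004,1,0.85,0,1.97,0,1,0.85,0,1.97,0,1
```

{"name": "send_rows", "arguments": {
  "motion": [-0.9,2.1,2.7,0,1,-0.9,2.1,2.7,0,1,0.4,0,1,0,1,0,0,0,0,1]
}}

```text
time: 8.25
eef_pos: [0.4847, -0.0135, 0.1462]
tcp_rot: [0.996, 0.085, 0.04, -0.003]
contact_force: [0.3, 0.3, -1.2]
opening: 0.218
```

```bash
python3 tp.py -130,0,22,25;python3 - <<'E'
from h import *
for n in('side','top'):
    p,d=cams.read_camera(n); np.savez(f'pics/{n}7.npz',p=p,d=d)
    if n=='side':crop(p,215,130,365,270,5,'pics/s7.png')
    else: crop(p,220,120,310,230,6,'pics/t7.png')
E
```

```text
t 8.25 TCP [ 0.4847 -0.0135  0.1462] yaw 9.76 tip unit mm [-140.9   -4.5] z 51.2 F_unit [0.4 0.3] -1.2 toolz [ 0.079  0.013 -0.997] op 0.218
TCP goal [[0.4947, -0.0071, 0.117, 9.7, 0.025]]
0.43,-0.23,1.5,0.001,1,0.43,-0.23,1.5,0.001,1
```

View pics/s7.png

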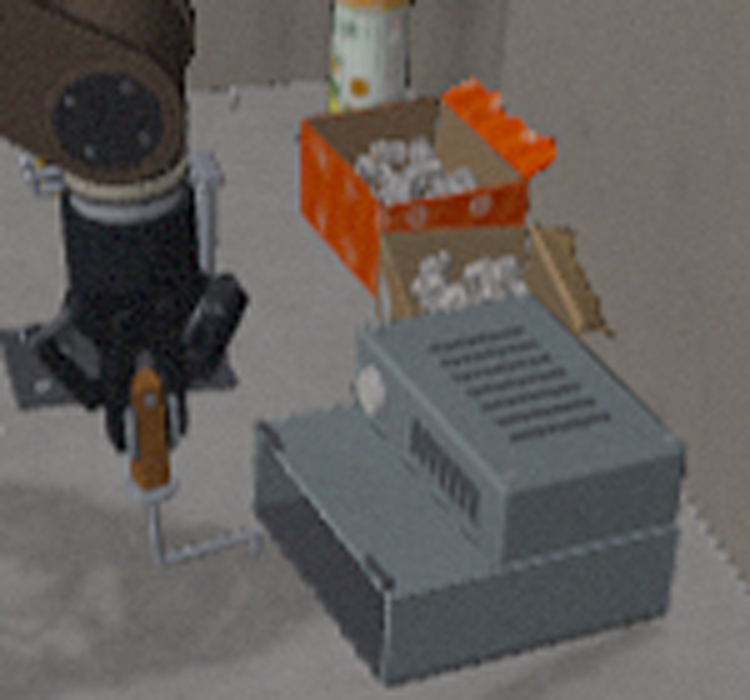

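View pics/t7.png

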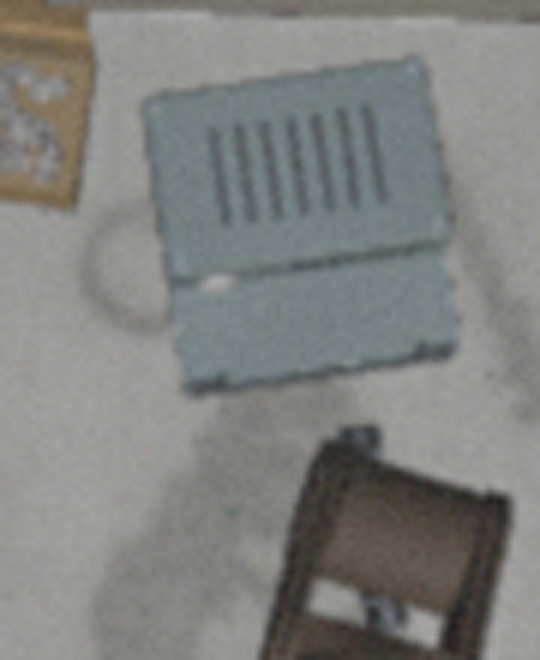

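The tip is at side px (266.6,240) in front of the open bay, with the foot heading in about along the unit's +x. I'll check the hand-held hook model against these pixels.

```bash
python3 - <<'E'
from h import *
s=ctrl.get_state();M=R.from_quat(s['tcp_rot']).as_matrix();T=s['eef_pos']
for dz in(.027,.0315):
  for pit in(0,-.04):   # extra pitch of hook vs tool about tool y
    for yw in (0,.05):
      Rr=R.from_matrix(M)*R.from_euler('yz',[pit,yw])
      f=lambda a:T+Rr.apply([a[0],0,dz-a[2]])
      print(dz,pit,yw,[project('side',f(a))[0].round(1).tolist() for a in((0,0,.08),(0,0,0),(0,0,-.055),(.065,0,-.055),(.065,0,-.071))],f((.065,0,-.071)).round(4))
p=np.load('pics/side7.npz')['p'];crop(p,235,195,275,250,14,'pics/s7b.png')
# hood front edge check
for a in((-100,-100),(-100,100)):
    C=np.array([.6946,.027]);ps=np.radians(9.7);U=np.array([[np.cos(ps),-np.sin(ps)],[np.sin(ps),np.cos(ps)]]);w=C+U@np.array(a)/1000
    print('hood',project('side',[*w,.07])[0],project('top',[*w,.07])[0])
E
```

```text
0.027 0 0 [[243.3, 203.9], [245.3, 226.1], [246.5, 240.6], [266.1, 234.6], [266.3, 238.7]] [ 0.5569 -0.0008  0.0554]
0.027 0 0.05 [[243.3, 203.9], [245.3, 226.1], [246.5, 240.6], [266.5, 235.2], [266.7, 239.3]] [ 0.5574 -0.004   0.0554]
0.027 -0.04 0 [[244.0, 203.7], [244.9, 226.2], [245.5, 240.9], [265.1, 235.6], [265.2, 239.7]] [ 0.5532 -0.0014  0.0525]
0.027 -0.04 0.05 [[244.0, 203.7], [244.9, 226.2], [245.5, 240.8], [265.5, 236.1], [265.6, 240.3]] [ 0.5536 -0.0044  0.0525]
0.0315 0 0 [[243.4, 205.2], [245.4, 227.3], [246.6, 241.7], [266.2, 235.8], [266.4, 239.8]] [ 0.5573 -0.0007  0.0509]
0.0315 0 0.05 [[243.4, 205.2], [245.4, 227.3], [246.6, 241.7], [266.6, 236.4], [266.8, 240.4]] [ 0.5577 -0.0039  0.0509]
0.0315 -0.04 0 [[244.1, 205.0], [245.0, 227.4], [245.6, 242.0], [265.2, 236.7], [265.2, 240.9]] [ 0.5534 -0.0014  0.048 ]
0.0315 -0.04 0.05 [[244.1, 205.0], [245.0, 227.4], [245.6, 242.0], [265.5, 237.3], [265.6, 241.4]] [ 0.5538 -0.0044  0.048 ]
hood [292.0365918  249.86430778] [296.51420404 177.71797742]
hood [265.04039336 214.6973134 ] [250.07190906 184.39788841]
```

View pics/s7b.png

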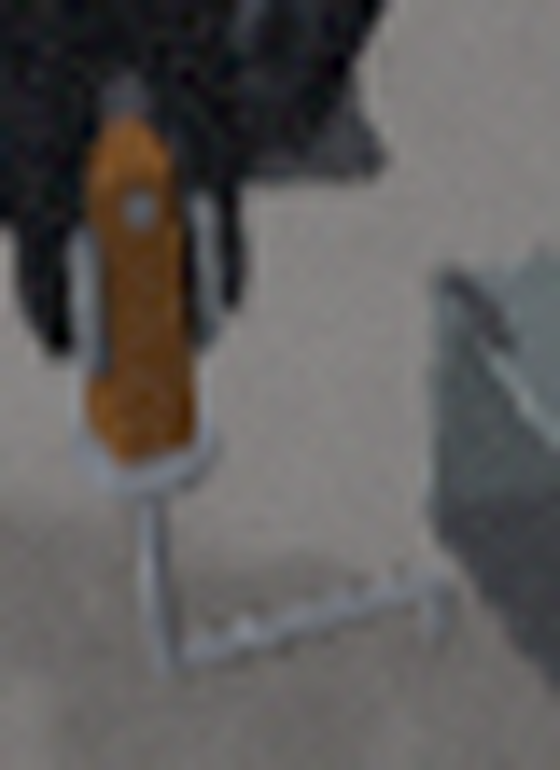

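```bash
sed -i 's/DZ=.0295/DZ=.0315/' tp.py; python3 tp.py -125,0,19,25
```

```text
t 8.35 TCP [ 0.4851 -0.0131  0.1477] yaw 9.86 tip unit mm [-140.1   -4.2] z 50.9 F_unit [0.2 0.3] -0.5 toolz [ 0.081  0.012 -0.997] op 0.216
TCP goal [[0.4992, -0.0062, 0.1158, 9.7, 0.025]]
0.62,-0.22,1.65,0.001,1,0.62,-0.22,1.65,0.001,1
```

{"name": "send_rows", "arguments": {
  "motion": [0.6,-0.2,1.6,0,1,0.6,-0.2,1.3,0,1,0,0,0.2,0,1,0,0,0,0,1]
}}

```text
time: 8.75
eef_pos: [0.5035, -0.0041, 0.1233]
tcp_rot: [0.995, 0.088, 0.046, -0.002]
contact_force: [-1.0, 0.8, -2.0]
opening: 0.22
```

```bash
python3 tp.py -92,0,19,10
```

```text
t 8.75 TCP [ 0.5035 -0.0041  0.1233] yaw 10.15 tip unit mm [-119.5    1.6] z 27.1 F_unit [-0.9  0.9] -2.0 toolz [ 0.091  0.011 -0.996] op 0.22
TCP goal [[0.5308, -0.0005, 0.1151, 9.7, 0.01]]
0.89,0.04,0.35,0.003,1,0.89,0.04,0.35,0.003,1,0.89,0.03,0.35,0.003,1
```

{"name": "send_rows", "arguments": {
  "motion": [1,0,0.6,0,1,1.2,0,0.5,0.003,1,0.4,0,0.2,0,1]
}}

```text
time: 9.05
eef_pos: [0.5323, 0.0015, 0.1169]
tcp_rot: [0.995, 0.088, 0.049, -0.001]
contact_force: [0.1, -0.6, -1.7]
opening: 0.223
```

```bash
python3 tp.py -75,0,19,10
```

```text
t 9.05 TCP [0.5323 0.0015 0.1169] yaw 10.1 tip unit mm [-89.6   2. ] z 21.2 F_unit [-0.  -0.6] -1.7 toolz [ 0.097  0.01  -0.995] op 0.223
TCP goal [[0.547, 0.0025, 0.1147, 9.7, 0.01]]
0.72,0.08,0.18,0.003,1,0.72,0.08,0.18,0.003,1
```

{"name": "send_rows", "arguments": {
  "motion": [0.7,0.1,0.3,0,1,0.6,0.1,0.2,0,1]
}}

```text
time: 9.25
eef_pos: [0.5469, 0.0022, 0.1146]
tcp_rot: [0.995, 0.088, 0.05, -0.0]
contact_force: [-0.1, 0.3, -1.5]
opening: 0.219
```

```bash
python3 tp.py
```

```text
t 9.25 TCP [0.5469 0.0022 0.1146] yaw 10.16 tip unit mm [-75.    0.2] z 19.0 F_unit [-0.1  0.3] -1.5 toolz [ 0.099  0.01  -0.995] op 0.219
```

{"name": "send_rows", "arguments": {
  "motion": [0.4,0,0.1,0,1]
}}

```text
time: 9.35
eef_pos: [0.5515, 0.0029, 0.1143]
tcp_rot: [0.995, 0.088, 0.05, -0.0]
contact_force: [0.0, -0.5, -2.1]
opening: 0.22
```

```bash
python3 tp.py
```

```text
t 9.35 TCP [0.5515 0.0029 0.1143] yaw 10.17 tip unit mm [-70.3   0.1] z 18.7 F_unit [-0.1 -0.5] -2.1 toolz [ 0.099  0.009 -0.995] op 0.22
```

{"name": "send_rows", "arguments": {
  "motion": [0.2,0,0.1,0,1]
}}

```text
time: 9.45
eef_pos: [0.5531, 0.0032, 0.1134]
tcp_rot: [0.995, 0.089, 0.048, -0.0]
contact_force: [-3.6, -1.3, 0.7]
opening: 0.224
```

```bash
python3 tp.py
```

```text
t 9.45 TCP [0.5531 0.0032 0.1134] yaw 10.19 tip unit mm [-68.9   0.2] z 17.7 F_unit [-3.7 -0.7] 0.7 toolz [ 0.096  0.009 -0.995] op 0.224
```

{"name": "send_rows", "arguments": {
  "motion": [0.2,0,0.1,0,1]
}}

```text
time: 9.55
eef_pos: [0.5542, 0.0035, 0.1122]
tcp_rot: [0.995, 0.089, 0.047, -0.0]
contact_force: [-3.4, -0.7, 1.1]
opening: 0.222
```

```bash
python3 tp.py
```

```text
t 9.55 TCP [0.5542 0.0035 0.1122] yaw 10.2 tip unit mm [-68.1   0.4] z 16.2 F_unit [-3.5 -0.1] 1.1 toolz [ 0.093  0.009 -0.996] op 0.222
```

{"name": "send_rows", "arguments": {
  "motion": [0.3,0,-0.1,0,1]
}}

```text
time: 9.65
eef_pos: [0.5556, 0.004, 0.1124]
tcp_rot: [0.995, 0.089, 0.045, -0.001]
contact_force: [-2.7, -1.6, -1.9]
opening: 0.221
```

```bash
python3 tp.py
```

```text
t 9.65 TCP [0.5556 0.004  0.1124] yaw 10.22 tip unit mm [-67.    0.7] z 16.1 F_unit [-2.9 -1.2] -1.9 toolz [ 0.089  0.009 -0.996] op 0.221
```

{"name": "send_rows", "arguments": {
  "motion": [0.3,0,-0.1,0,1]
}}

```text
time: 9.75
eef_pos: [0.5567, 0.0042, 0.1127]
tcp_rot: [0.995, 0.089, 0.042, -0.001]
contact_force: [-7.2, -2.5, 1.2]
opening: 0.221
```

```bash
python3 tp.py
```

```text
t 9.75 TCP [0.5567 0.0042 0.1127] yaw 10.24 tip unit mm [-66.5   0.8] z 15.9 F_unit [-7.6 -1.3] 1.2 toolz [ 0.083  0.009 -0.997] op 0.221
```

{"name": "send_rows", "arguments": {
  "motion": [0.3,0,-0.1,0,1]
}}

```text
time: 9.85
eef_pos: [0.5574, 0.0043, 0.1131]
tcp_rot: [0.995, 0.089, 0.038, -0.0]
contact_force: [-8.4, -2.4, 2.7]
opening: 0.221
```

```bash
python3 tp.py
```

```text
t 9.85 TCP [0.5574 0.0043 0.1131] yaw 10.28 tip unit mm [-66.4   0.9] z 15.8 F_unit [-8.6 -1. ] 2.7 toolz [ 0.076  0.008 -0.997] op 0.221
```

{"name": "send_rows", "arguments": {
  "motion": [0.3,0,-0.1,0,1]
}}

```text
time: 9.95
eef_pos: [0.5581, 0.0044, 0.1137]
tcp_rot: [0.995, 0.09, 0.034, -0.0]
contact_force: [-7.7, -2.7, 2.4]
opening: 0.221
```

```bash
python3 tp.py
```

```text
t 9.95 TCP [0.5581 0.0044 0.1137] yaw 10.31 tip unit mm [-66.5   0.8] z 15.9 F_unit [-8.  -1.4] 2.4 toolz [ 0.068  0.006 -0.998] op 0.221
```

The stop has been found: the tip holds at −66.5 (my frame) under about 8 N. The gentle push also reduces the accumulated tool tilt, so I'll use a few more rows of it.

{"name": "send_rows", "arguments": {
  "motion": [0.3,0,-0.1,0,1,0.3,0,-0.1,0,1,0.3,0,-0.1,0,1]
}}

```text
time: 10.25
eef_pos: [0.5601, 0.0045, 0.1153]
tcp_rot: [0.996, 0.091, 0.023, 0.001]
contact_force: [-6.2, -1.9, 2.0]
opening: 0.217
```

```bash
python3 tp.py
```

```text
t 10.25 TCP [0.5601 0.0045 0.1153] yaw 10.41 tip unit mm [-66.7   0.8] z 15.9 F_unit [-6.4 -0.9] 2.0 toolz [ 0.046  0.003 -0.999] op 0.217
```

{"name": "send_rows", "arguments": {
  "motion": [0.3,0,-0.1,0,1,0.3,0,-0.1,0,1,0.3,0,-0.1,0,1]
}}

```text
time: 10.55
eef_pos: [0.5621, 0.0047, 0.1169]
tcp_rot: [0.996, 0.092, 0.012, 0.001]
contact_force: [-6.8, -2.5, 1.7]
opening: 0.219
```

```bash
python3 tp.py
```

```text
t 10.55 TCP [0.5621 0.0047 0.1169] yaw 10.51 tip unit mm [-67.    0.8] z 15.9 F_unit [-7.1 -1.3] 1.7 toolz [ 0.024 -0.    -1.   ] op 0.219
```

{"name": "send_rows", "arguments": {
  "motion": [0.3,0,-0.1,0,1,0.3,0,-0.1,0,1,0.3,0,-0.1,0,1,0.3,0,-0.1,0,1,0.3,0,-0.1,0,1]
}}

```text
time: 11.05
eef_pos: [0.5656, 0.005, 0.1195]
tcp_rot: [0.996, 0.093, -0.007, 0.002]
contact_force: [-7.9, -2.5, 2.4]
opening: 0.222
```

```bash
python3 tp.py
```

```text
t 11.05 TCP [0.5656 0.005  0.1195] yaw 10.66 tip unit mm [-67.3   0.7] z 16.1 F_unit [-8.2 -1.2] 2.4 toolz [-0.013 -0.006 -1.   ] op 0.222
```

```bash
python3 tp.py -75,0,18,10 -75,0,36,18 -51.2,0,36,20
```

```text
t 11.05 TCP [0.5656 0.005  0.1195] yaw 10.66 tip unit mm [-67.3   0.7] z 16.1 F_unit [-8.2 -1.2] 2.4 toolz [-0.013 -0.006 -1.   ] op 0.222
TCP goal [[0.558, 0.004, 0.1214, 9.7, 0.01], [0.558, 0.004, 0.1394, 9.7, 0.018], [0.5815, 0.008, 0.1394, 9.7, 0.02]]
-0.77,-0.04,-0.18,0.017,1,-0.03,0.01,-1.8,0,1,1.19,0,-0.02,0,1,1.19,0,-0.02,0,1
```

{"name": "send_rows", "arguments": {
  "motion": [-0.9,0,-0.3,0.015,1,0,0,-1.7,0,1,0,0,0,0,1]
}}

```text
time: 11.35
eef_pos: [0.5589, 0.0036, 0.1409]
tcp_rot: [0.996, 0.084, -0.003, 0.002]
contact_force: [1.0, 1.1, -0.8]
opening: 0.225
```

```bash
python3 tp.py -51.2,0,36,12
```

```text
t 11.35 TCP [0.5589 0.0036 0.1409] yaw 9.63 tip unit mm [-73.3  -0.7] z 38.0 F_unit [1.2 0.9] -0.8 toolz [-0.005 -0.005 -1.   ] op 0.225
TCP goal [[0.5806, 0.0079, 0.1389, 9.7, 0.012]]
1.11,-0.03,0.09,-0.001,1,1.11,-0.03,0.09,-0.001,1
```

{"name": "send_rows", "arguments": {
  "motion": [1.1,0,0.2,0,1,1,0,0.2,0,1,0.1,0,0.1,0,1]
}}

```text
time: 11.65
eef_pos: [0.5831, 0.0077, 0.1354]
tcp_rot: [0.997, 0.083, -0.0, 0.002]
contact_force: [-0.8, 0.2, -1.0]
opening: 0.22
```

```bash
python3 tp.py -51.2,0,25,12
```

```text
t 11.65 TCP [0.5831 0.0077 0.1354] yaw 9.57 tip unit mm [-48.2  -0.7] z 32.9 F_unit [-0.7  0.3] -1.0 toolz [ 0.    -0.004 -1.   ] op 0.22
TCP goal [[0.58, 0.0078, 0.1275, 9.7, 0.012]]
-0.3,-0.06,0.79,-0.002,1
```

{"name": "send_rows", "arguments": {
  "motion": [-0.3,0,0.4,0,1]
}}

```text
time: 11.75
eef_pos: [0.581, 0.0073, 0.1312]
tcp_rot: [0.997, 0.084, 0.0, 0.002]
contact_force: [-0.1, 0.6, -1.3]
opening: 0.222
```

```bash
python3 tp.py
```

```text
t 11.75 TCP [0.581  0.0073 0.1312] yaw 9.58 tip unit mm [-50.2  -0.8] z 28.7 F_unit [0.  0.6] -1.3 toolz [ 0.001 -0.004 -1.   ] op 0.222
```

{"name": "send_rows", "arguments": {
  "motion": [0,0,0.4,0,1]
}}

```text
time: 11.85
eef_pos: [0.5808, 0.0072, 0.1286]
tcp_rot: [0.996, 0.084, -0.001, 0.002]
contact_force: [-11.6, -0.3, 22.6]
opening: 0.222
```

```bash
python3 tp.py
```

```text
t 11.85 TCP [0.5808 0.0072 0.1286] yaw 9.62 tip unit mm [-50.7  -0.9] z 25.9 F_unit [-11.5   1.7] 22.6 toolz [-0.001 -0.004 -1.   ] op 0.222
```

The tip is on the lip (22 N), not in the hole. I'm backing up and probing sideways with smaller steps.

{"name": "send_rows", "arguments": {
  "motion": [0,0,-0.4,0,1,0,-1,0.1,0,1,0,0,0,0,1]
}}

```text
time: 12.15
eef_pos: [0.5783, 0.0177, 0.1306]
tcp_rot: [0.997, 0.084, -0.001, 0.002]
contact_force: [-0.4, 0.2, -2.1]
opening: 0.221
```

```bash
python3 tp.py
```

```text
t 12.15 TCP [0.5783 0.0177 0.1306] yaw 9.58 tip unit mm [-51.6  10. ] z 27.9 F_unit [-0.4  0.3] -2.1 toolz [-0.003 -0.004 -1.   ] op 0.221
```

{"name": "send_rows", "arguments": {
  "motion": [0,0,0.15,0,1]
}}

```text
time: 12.25
eef_pos: [0.5783, 0.0179, 0.1292]
tcp_rot: [0.996, 0.084, -0.001, 0.002]
contact_force: [-3.6, -1.3, 8.9]
opening: 0.218
```

```bash
python3 tp.py
```

```text
t 12.25 TCP [0.5783 0.0179 0.1292] yaw 9.62 tip unit mm [-51.4  10.2] z 26.5 F_unit [-3.8 -0.6] 8.9 toolz [-0.002 -0.004 -1.   ] op 0.218
```

{"name": "send_rows", "arguments": {
  "motion": [0,0,0.15,0,1]
}}

```text
time: 12.35
eef_pos: [0.5785, 0.0178, 0.1291]
tcp_rot: [0.996, 0.084, -0.001, 0.003]
contact_force: [-4.6, -1.2, 11.2]
opening: 0.222
```

```bash
python3 tp.py
```

```text
t 12.35 TCP [0.5785 0.0178 0.1291] yaw 9.65 tip unit mm [-51.2   9.9] z 26.4 F_unit [-4.7 -0.4] 11.2 toolz [-0.002 -0.005 -1.   ] op 0.222
```

{"name": "send_rows", "arguments": {
  "motion": [0,0,-0.25,0,1,0,-1,0.1,0,1,0,0,0.05,0,1]
}}

```text
time: 12.65
eef_pos: [0.5765, 0.0286, 0.1296]
tcp_rot: [0.996, 0.084, -0.001, 0.002]
contact_force: [-1.5, 2.0, 1.2]
opening: 0.217
```

```bash
python3 tp.py
```

```text
t 12.65 TCP [0.5765 0.0286 0.1296] yaw 9.62 tip unit mm [-51.4  21. ] z 27.0 F_unit [-1.1  2.2] 1.2 toolz [-0.002 -0.004 -1.   ] op 0.217
```

{"name": "send_rows", "arguments": {
  "motion": [0,0,0.15,0,1]
}}

```text
time: 12.75
eef_pos: [0.5767, 0.0289, 0.1291]
tcp_rot: [0.996, 0.084, -0.001, 0.002]
contact_force: [-5.9, -0.1, 9.8]
opening: 0.224
```

```bash
python3 tp.py
```

```text
t 12.75 TCP [0.5767 0.0289 0.1291] yaw 9.68 tip unit mm [-51.2  21.3] z 26.4 F_unit [-5.8  0.9] 9.8 toolz [-0.002 -0.005 -1.   ] op 0.224
```

{"name": "send_rows", "arguments": {
  "motion": [0,0,-0.3,0,1,0,1.6,0.1,0,1,0,1.6,0.1,0,1,0,0,0.05,0,1]
}}

```text
time: 13.15
eef_pos: [0.5819, -0.0044, 0.1285]
tcp_rot: [0.996, 0.085, -0.002, 0.002]
contact_force: [0.1, 0.3, -0.5]
opening: 0.221
```

```bash
python3 tp.py
```

```text
t 13.15 TCP [ 0.5819 -0.0044  0.1285] yaw 9.77 tip unit mm [-51.7 -12.3] z 25.8 F_unit [0.1 0.3] -0.5 toolz [-0.003 -0.005 -1.   ] op 0.221
```

{"name": "send_rows", "arguments": {
  "motion": [0,0,0.15,0,1]
}}

```text
time: 13.25
eef_pos: [0.5819, -0.0055, 0.1266]
tcp_rot: [0.996, 0.084, -0.002, 0.002]
contact_force: [-0.9, 0.5, -2.2]
opening: 0.217
```

```bash
python3 tp.py
```

```text
t 13.25 TCP [ 0.5819 -0.0055  0.1266] yaw 9.67 tip unit mm [-51.9 -13.5] z 23.9 F_unit [-0.8  0.7] -2.2 toolz [-0.003 -0.005 -1.   ] op 0.217
```

The tip dropped below the lip top with no force at y ≈ −13, so this is the hole. Lowering further.

{"name": "send_rows", "arguments": {
  "motion": [0,0,0.3,0,1,0,0,0.25,0,1]
}}

```text
time: 13.45
eef_pos: [0.5814, -0.006, 0.1199]
tcp_rot: [0.996, 0.084, -0.003, 0.002]
contact_force: [0.3, 0.1, -1.2]
opening: 0.219
```

```bash
python3 tp.py -55,-13.5,18.5 -90,-13.5,18.5,12
```

```text
t 13.45 TCP [ 0.5814 -0.006   0.1199] yaw 9.6 tip unit mm [-52.7 -14. ] z 17.0 F_unit [0.3 0.1] -1.2 toolz [-0.005 -0.004 -1.   ] op 0.219Traceback (most recent call last):
  File "tp.py", line 15, in <module>
    print('TCP goal',np.round(W,4).tolist())
                     ~~~~~~~~^^^^^
    return _wrapfunc(a, 'round', decimals=decimals, out=out)
    return _wrapit(obj, method, *args, **kwds)
    conv = _array_converter(obj)
ValueError: setting an array element with a sequence. The requested array has an inhomogeneous shape after 1 dimensions. The detected shape was (2,) + inhomogeneous part.
```

{"name": "send_rows", "arguments": {
  "motion": [-0.6,0,-0.05,0,1,-0.8,0,-0.05,0,1,-1,0,0,0,1]
}}

```text
time: 13.75
eef_pos: [0.559, -0.0094, 0.1203]
tcp_rot: [0.996, 0.084, 0.001, 0.002]
contact_force: [3.6, -0.2, -4.3]
opening: 0.219
```

```bash
python3 tp.py -155,-13.5,18,10
```

```text
t 13.75 TCP [ 0.559  -0.0094  0.1203] yaw 9.62 tip unit mm [-74.6 -13.6] z 17.9 F_unit [ 3.5 -0.8] -4.3 toolz [ 0.003 -0.004 -1.   ] op 0.219
TCP goal [[0.4798, -0.023, 0.1204, 9.7, 0.01]]
-0.89,0,0,0,1,-0.89,0,0,0,1,-0.89,0,0,0,1,-0.89,0,0,0,1,-0.89,0,0,0,1,-0.89,0,0,0,1,-0.89,0,0,0,1,-0.89,0,0,0,1,-0.89,0,0,0,1
```

The 3.5 N drag matches the tray's friction, so the pull is going as it should. Continuing.

{"name": "send_rows", "arguments": {
  "motion": [-1.1,0,0.05,0,1,-1.1,0,0.05,0,1,-1.1,0,0.05,0,1,-1.1,0,0.05,0,1]
}}

```text
time: 14.15
eef_pos: [0.5137, -0.0173, 0.1197]
tcp_rot: [0.996, 0.084, 0.005, 0.003]
contact_force: [3.7, 0.2, -1.4]
opening: 0.218
```

```bash
python3 tp.py -155,-13.5,18,10
```

```text
t 14.15 TCP [ 0.5137 -0.0173  0.1197] yaw 9.63 tip unit mm [-119.9  -13.9] z 17.9 F_unit [ 3.7 -0.4] -1.4 toolz [ 0.01  -0.005 -1.   ] op 0.218
TCP goal [[0.479, -0.0229, 0.1199, 9.7, 0.01]]
-0.88,-0.01,-0.01,0,1,-0.88,-0.01,-0.01,0,1,-0.88,-0.01,-0.01,0,1,-0.88,-0.01,-0.01,0,1
```

{"name": "send_rows", "arguments": {
  "motion": [-1,0,0.05,0,1,-1,0,0.05,0,1,-0.9,0,0.05,0,1,-0.5,0,0.05,0,1]
}}

```text
time: 14.55
eef_pos: [0.4774, -0.0236, 0.1189]
tcp_rot: [0.996, 0.084, 0.007, 0.003]
contact_force: [4.4, 0.4, -0.8]
opening: 0.218
```

```bash
python3 tp.py
```

```text
t 14.55 TCP [ 0.4774 -0.0236  0.1189] yaw 9.59 tip unit mm [-156.2  -14.1] z 17.2 F_unit [ 4.4 -0.4] -0.8 toolz [ 0.014 -0.005 -1.   ] op 0.218
```

{"name": "send_rows", "arguments": {
  "motion": [-0.3,0,0.05,0,1]
}}

```text
time: 14.65
eef_pos: [0.4742, -0.0242, 0.1186]
tcp_rot: [0.996, 0.083, 0.007, 0.003]
contact_force: [3.9, 1.3, 0.4]
opening: 0.224
```

```bash
python3 tp.py
```

```text
t 14.65 TCP [ 0.4742 -0.0242  0.1186] yaw 9.57 tip unit mm [-159.5  -14.2] z 17.0 F_unit [4.1 0.6] 0.4 toolz [ 0.015 -0.005 -1.   ] op 0.224
```

{"name": "send_rows", "arguments": {
  "motion": [-0.3,0,-0.05,0,1]
}}

```text
time: 14.75
eef_pos: [0.4708, -0.0247, 0.119]
tcp_rot: [0.996, 0.083, 0.007, 0.003]
contact_force: [3.9, -0.0, -2.2]
opening: 0.224
```

```bash
python3 tp.py
```

```text
t 14.75 TCP [ 0.4708 -0.0247  0.119 ] yaw 9.57 tip unit mm [-163.   -14.1] z 17.4 F_unit [ 3.9 -0.7] -2.2 toolz [ 0.014 -0.005 -1.   ] op 0.224
```

{"name": "send_rows", "arguments": {
  "motion": [-0.2,0,0,0,1]
}}

```text
time: 14.85
eef_pos: [0.4685, -0.0251, 0.1189]
tcp_rot: [0.996, 0.083, 0.007, 0.003]
contact_force: [4.0, 0.7, -2.1]
opening: 0.224
```

```bash
python3 tp.py
```

```text
t 14.85 TCP [ 0.4685 -0.0251  0.1189] yaw 9.57 tip unit mm [-165.3  -14.1] z 17.2 F_unit [4.1 0. ] -2.1 toolz [ 0.014 -0.005 -1.   ] op 0.224
```

{"name": "send_rows", "arguments": {
  "motion": [-0.2,0,0,0,1]
}}

```text
time: 14.95
eef_pos: [0.4668, -0.0254, 0.1189]
tcp_rot: [0.996, 0.083, 0.007, 0.003]
contact_force: [5.9, 1.3, -2.9]
opening: 0.216
```

```bash
python3 tp.py
```

```text
t 14.95 TCP [ 0.4668 -0.0254  0.1189] yaw 9.56 tip unit mm [-166.9  -14.2] z 17.3 F_unit [6.1 0.3] -2.9 toolz [ 0.015 -0.005 -1.   ] op 0.216
```

{"name": "send_rows", "arguments": {
  "motion": [-0.2,0,0,0,1]
}}

```text
time: 15.05
eef_pos: [0.4662, -0.0256, 0.1188]
tcp_rot: [0.997, 0.083, 0.01, 0.003]
contact_force: [9.4, 2.0, -7.4]
opening: 0.221
```

```bash
python3 tp.py;python3 - <<'E'
from h import *
for n in('side','top'):
    p,d=cams.read_camera(n); np.savez(f'pics/{n}8.npz',p=p,d=d)
    if n=='side':crop(p,205,160,345,280,5,'pics/s8.png')
    else: crop(p,220,120,310,230,6,'pics/t8.png')
E
```

```text
t 15.05 TCP [ 0.4662 -0.0256  0.1188] yaw 9.52 tip unit mm [-167.1  -14.3] z 17.6 F_unit [9.6 0.4] -7.4 toolz [ 0.02  -0.004 -1.   ] op 0.221
```

View pics/s8.png

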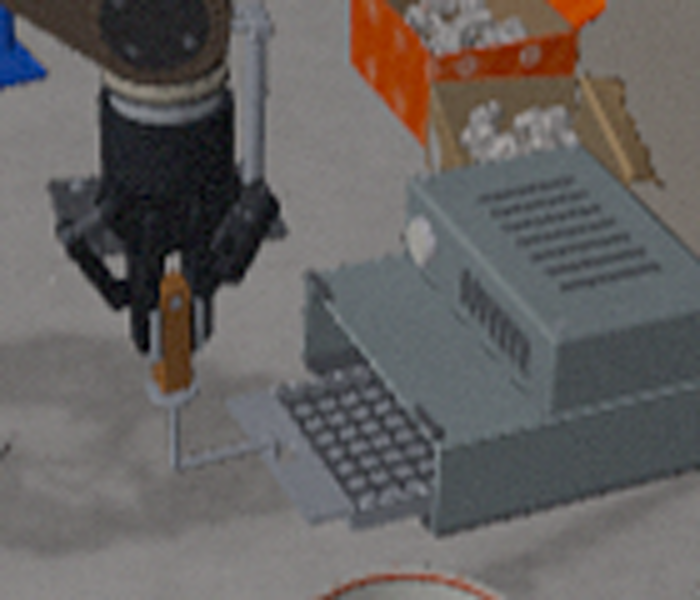

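View pics/t8.png

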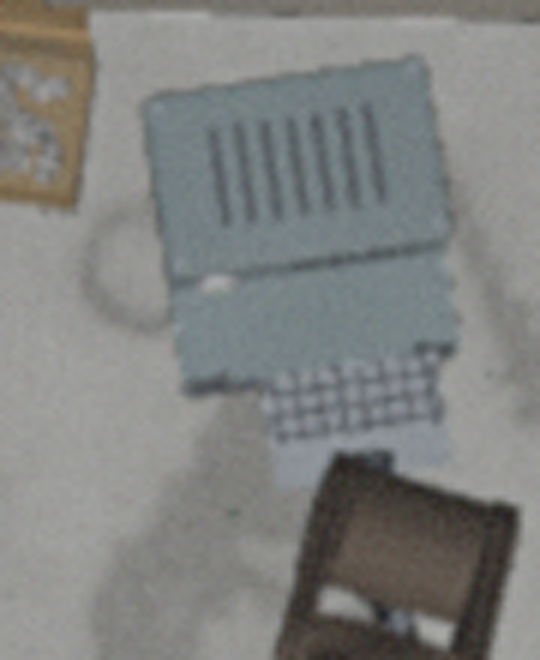

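The tray is fully out at its stop (9.6 N; lip visible at (300,460) with the tip in the hole at (275,447)). Now I'll relieve the tip, lift it out and return.

{"name": "send_rows", "arguments": {
  "motion": [0.4,0,0,0,1,0,0,0,0,1,0,0,-1,0,1,0,0,-1.5,0,1]
}}

```text
time: 15.55
eef_pos: [0.4652, -0.0245, 0.1402]
tcp_rot: [0.997, 0.084, 0.002, 0.002]
contact_force: [0.4, -1.0, -2.2]
opening: 0.223
```

```bash
python3 tp.py; python3 plan.py 1 .455,.0,.222,5 .445,.12,.222,0 .362,.307,.218,-0.5
```

```text
t 15.55 TCP [ 0.4652 -0.0245  0.1402] yaw 9.58 tip unit mm [-169.4  -12.6] z 37.9 F_unit [ 0.2 -1. ] -2.2 toolz [ 0.004 -0.003 -1.   ] op 0.223
t 15.55 pos [ 0.4652 -0.0245  0.1402] yaw 9.58 F [ 0.41 -0.98 -2.18] op 0.223
-0.29,-1.28,-4.1,0.04,1,-0.34,-1.26,-4.1,0.04,1,0.02,-4.01,-0.01,0.029,1,-0.1,-4.01,-0.02,0.029,1,-0.22,-4.01,-0.02,0.029,1,-1.66,-3.74,0.06,0.002,1,-1.67,-3.74,0.06,0.002,1,-1.67,-3.73,0.06,0.002,1,-1.68,-3.73,0.06,0.002,1,-1.69,-3.73,0.06,0.002,1
toolz [ 0.0043 -0.003  -1.    ]
```

{"name": "send_rows", "arguments": {
  "motion": [0,0,-3,0,1,-0.3,-1.3,-4,0.04,1,-0.3,-1.3,-1.3,0.04,1,0,-4,0,0.03,1,-0.1,-4,0,0.03,1,-0.2,-4,0,0.03,1,-1.6,-3.7,0,0,1,-1.6,-3.7,0,0,1,-1.7,-3.7,0,0,1]
}}

```text
time: 16.45
eef_pos: [0.3875, 0.2355, 0.2291]
tcp_rot: [1.0, -0.009, -0.013, 0.004]
contact_force: [1.1, 0.8, -1.5]
opening: 0.219
```

```bash
python3 plan.py 1 .362,.307,.217,-0.5
```

```text
t 16.45 pos [0.3875 0.2355 0.2291] yaw -1.04 F [ 1.08  0.78 -1.49] op 0.219
-1.32,-3.55,0.61,-0.005,1,-1.31,-3.56,0.61,-0.005,1
toolz [-0.0254 -0.008  -0.9996]
```

{"name": "send_rows", "arguments": {
  "motion": [-1.3,-3.5,0.5,-0.005,1,-1.3,-3,0.5,-0.005,1,0,0,0,0,1]
}}

```text
time: 16.75
eef_pos: [0.355, 0.3045, 0.2189]
tcp_rot: [1.0, -0.0, -0.018, 0.007]
contact_force: [0.4, -0.8, -1.8]
opening: 0.221
```

```bash
python3 plan.py 1 .362,.307,.217,-0.5 .496,.3063,.217,-.5,.03;python3 - <<'E'
from h import *
for n in('side','top'):
    p,d=cams.read_camera(n); np.savez(f'pics/{n}9.npz',p=p,d=d)
    if n=='side':crop(p,180,100,290,220,5,'pics/s9.png')
    else: crop(p,160,160,240,240,6,'pics/t9.png')
E
```

```text
t 16.75 pos [0.355  0.3045 0.2189] yaw -0.05 F [ 0.37 -0.76 -1.79] op 0.221
0.7,-0.25,0.16,0.008,1,2.68,-0.01,-0.1,0,1,2.68,-0.01,-0.1,0,1,2.68,-0.01,-0.1,0,1,2.68,-0.01,-0.1,0,1,2.68,-0.01,-0.1,0,1
toolz [-0.0354 -0.0138 -0.9993]
```

View pics/s9.png

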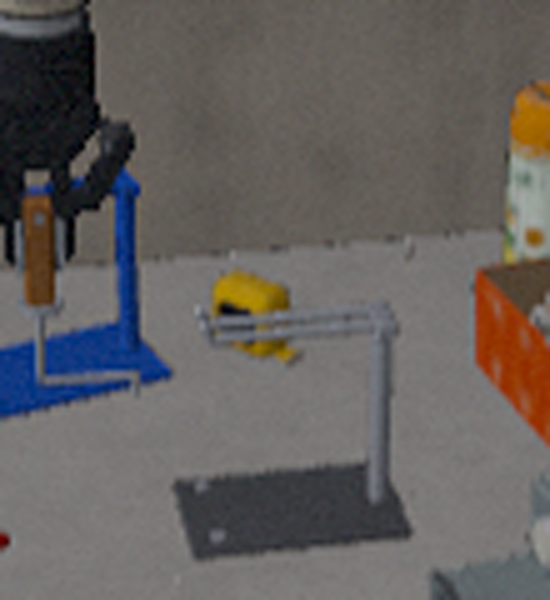

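View pics/t9.png

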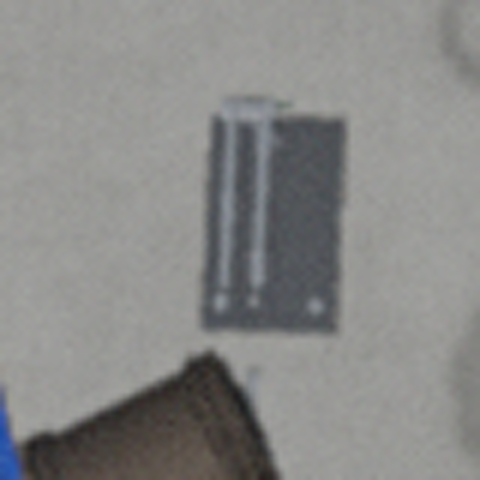

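{"name": "send_rows", "arguments": {
  "motion": [0.5,-0.3,0.1,0.008,1,1,0,0,0,1,0.5,0,0,0,1]
}}

```text
time: 17.15
eef_pos: [0.3787, 0.3031, 0.218]
tcp_rot: [1.0, -0.007, -0.017, 0.008]
contact_force: [-0.4, -0.6, -1.4]
opening: 0.218
```

```bash
python3 plan.py 1 .496,.3077,.217,-.5,.03
```

```text
t 17.15 pos [0.3787 0.3031 0.218 ] yaw -0.86 F [-0.42 -0.57 -1.37] op 0.218
2.93,-0.16,-0.08,-0.002,1,2.93,-0.15,-0.08,-0.002,1,2.93,-0.15,-0.08,-0.002,1,2.93,-0.14,-0.08,-0.002,1
toolz [-0.0338 -0.0161 -0.9993]
```

{"name": "send_rows", "arguments": {
  "motion": [0.5,-0.5,0,-0.004,1,1,0,0,0,1]
}}

```text
time: 17.35
eef_pos: [0.3958, 0.307, 0.2174]
tcp_rot: [1.0, -0.007, -0.017, 0.008]
contact_force: [-0.1, 0.2, -1.3]
opening: 0.221
```

```bash
python3 plan.py 1 .496,.3077,.217,-.5,.025
```

```text
t 17.35 pos [0.3958 0.307  0.2174] yaw -0.78 F [-0.14  0.25 -1.26] op 0.221
2,-0.04,-0.06,-0.001,1,2,-0.04,-0.06,-0.001,1,2,-0.04,-0.06,-0.001,1,2,-0.03,-0.06,-0.001,1,2,-0.03,-0.06,-0.001,1
toolz [-0.0341 -0.0163 -0.9993]
```

{"name": "send_rows", "arguments": {
  "motion": [2,-0.1,0,-0.002,1,2,-0.1,0,0,1]
}}

```text
time: 17.55
eef_pos: [0.4378, 0.3081, 0.216]
tcp_rot: [1.0, -0.006, -0.017, 0.008]
contact_force: [0.3, 0.4, -0.9]
opening: 0.223
```

```bash
python3 plan.py 1 .496,.3077,.217,-.5,.025;python3 - <<'E'
from h import *
p,d=cams.read_camera('side'); crop(p,190,120,280,210,6,'pics/s10.png')
p,d=cams.read_camera('top'); crop(p,180,170,230,230,8,'pics/t10.png')
E
```

```text
t 17.55 pos [0.4378 0.3081 0.216 ] yaw -0.67 F [ 0.34  0.43 -0.9 ] op 0.223
1.94,-0.01,-0.1,-0.001,1,1.94,-0.01,-0.1,-0.001,1,1.94,0,-0.1,-0.001,1
toolz [-0.0341 -0.0164 -0.9993]
```

View pics/s10.png

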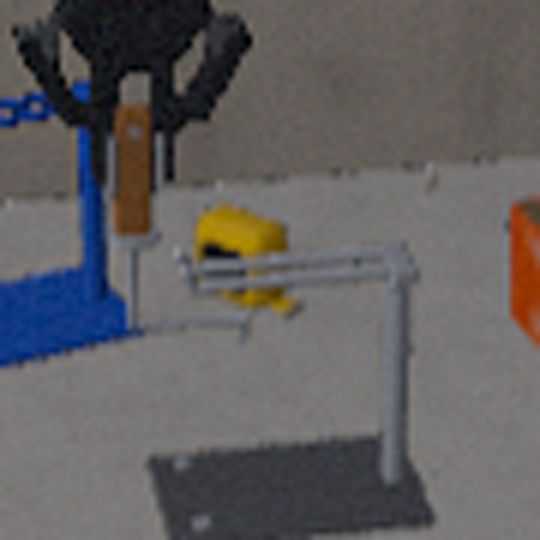

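View pics/t10.png

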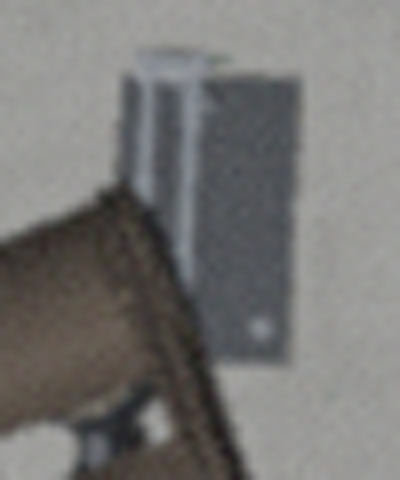

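The shank is lined up before the open end, with the collar (row 240) above the prong tips (row 255). Entering.

{"name": "send_rows", "arguments": {
  "motion": [1.6,0,-0.1,0,1,1.6,0,-0.1,0,1]
}}

```text
time: 17.85
eef_pos: [0.4706, 0.3072, 0.2161]
tcp_rot: [1.0, -0.006, -0.018, 0.009]
contact_force: [-0.1, -0.0, -0.6]
opening: 0.224
```

```bash
python3 plan.py 1 .497,.3077,.217,-.5,.025
```

```text
t 17.85 pos [0.4706 0.3072 0.2161] yaw -0.76 F [-0.08 -0.03 -0.63] op 0.224
1.32,-0.04,-0.09,-0.002,1,1.32,-0.04,-0.09,-0.002,1
toolz [-0.0369 -0.0172 -0.9992]
```

{"name": "send_rows", "arguments": {
  "motion": [1.6,0,-0.1,0,1,1.2,-0.1,0,0,1,0,0,0.4,0,1]
}}

```text
time: 18.15
eef_pos: [0.5007, 0.3074, 0.2121]
tcp_rot: [1.0, -0.007, -0.019, 0.009]
contact_force: [-0.4, 0.2, -2.0]
opening: 0.219
```

```bash
python3 plan.py 1 .5,.3075,.191,-.5,.01;python3 - <<'E'
from h import *
p,d=cams.read_camera('side'); crop(p,190,120,280,210,6,'pics/s11.png')
E
```

```text
t 18.15 pos [0.5007 0.3074 0.2121] yaw -0.83 F [-0.37  0.25 -1.99] op 0.219
0,-0.02,0.7,-0.002,1,0,-0.02,0.7,-0.002,1,0,-0.02,0.7,-0.002,1
toolz [-0.0373 -0.0172 -0.9992]
```

View pics/s11.png

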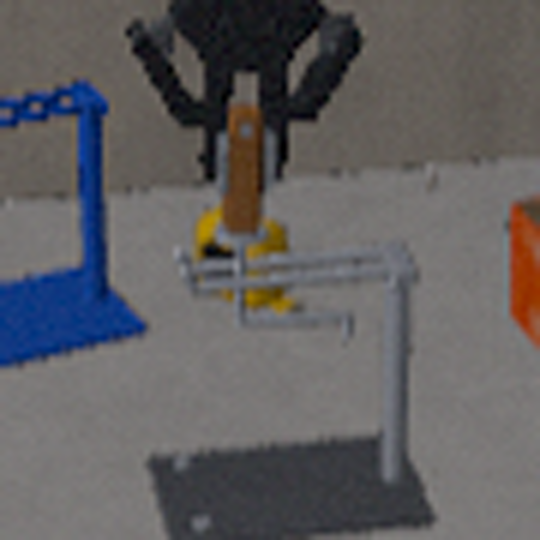

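{"name": "send_rows", "arguments": {
  "motion": [0,0,0.8,0,1,0,0,0.6,0,1,0,0,0.2,0,1]
}}

```text
time: 18.5
eef_pos: [0.4963, 0.3069, 0.1925]
tcp_rot: [1.0, -0.006, -0.021, 0.01]
contact_force: [-0.7, 0.7, -1.1]
opening: 0.22
```

```bash
python3 plan.py 1
```

```text
t 18.5 pos [0.4963 0.3069 0.1925] yaw -0.76 F [-0.67  0.66 -1.12] op 0.22
toolz [-0.0429 -0.0189 -0.9989]
```

{"name": "send_rows", "arguments": {
  "motion": [0,0,0.25,0,1]
}}

```text
time: 18.6
eef_pos: [0.4962, 0.3069, 0.1912]
tcp_rot: [1.0, -0.006, -0.021, 0.01]
contact_force: [-2.1, -2.2, 12.5]
opening: 0.214
```

```bash
python3 plan.py 1
```

```text
t 18.6 pos [0.4962 0.3069 0.1912] yaw -0.73 F [-2.13 -2.22 12.48] op 0.214
toolz [-0.0423 -0.0191 -0.9989]
```

{"name": "send_rows", "arguments": {
  "motion": [0,0,0.2,0,1]
}}

```text
time: 18.7
eef_pos: [0.4962, 0.307, 0.1913]
tcp_rot: [1.0, -0.006, -0.021, 0.01]
contact_force: [-2.6, -2.1, 6.8]
opening: 0.219
```

```bash
python3 plan.py 1
```

```text
t 18.7 pos [0.4962 0.307  0.1913] yaw -0.7 F [-2.64 -2.07  6.76] op 0.219
toolz [-0.0414 -0.0193 -0.999 ]
```

The collar rests on the prongs (12 N, then 7 N, at the expected height). Opening.

{"name": "send_rows", "arguments": {
  "motion": [0,0,0,0,3,0,0,0,0,5,0,0,0,0,8.5,0,0,0,0,8.5,0,0,0,0,8.5],
  "grip_force": 20
}}

```text
time: 19.2
eef_pos: [0.4964, 0.3077, 0.1928]
tcp_rot: [1.0, -0.006, -0.019, 0.009]
contact_force: [0.7, -0.0, 0.1]
opening: 0.99
```

```bash
python3 plan.py 8.5;python3 - <<'E'
from h import *
p,d=cams.read_camera('side'); crop(p,190,120,280,210,6,'pics/s12.png')
E
```

```text
t 19.2 pos [0.4964 0.3077 0.1928] yaw -0.66 F [ 0.69 -0.02  0.06] op 0.99
toolz [-0.0384 -0.0179 -0.9991]
```

View pics/s12.png

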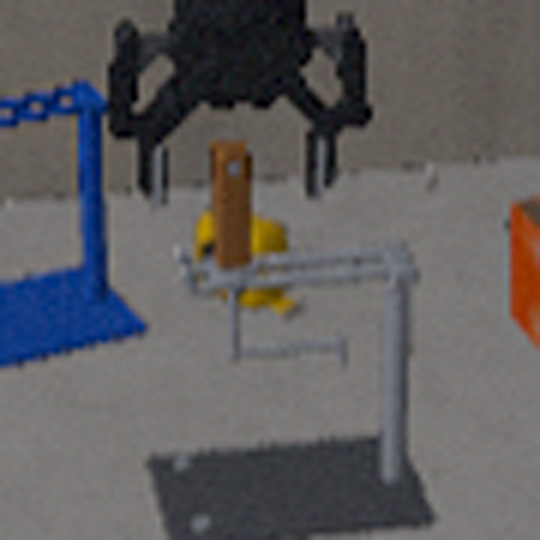

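The hook hangs free with its collar on the prongs. Retreating straight up.

{"name": "send_rows", "arguments": {
  "motion": [0,0,-2,0,8.5,0,0,-3,0,8.5,0,0,-4,0,8.5,0,0,-4,0,8.5,0,0,-2,0,8.5,0,0,0,0,8.5,0,0,0,0,8.5]
}}

```text
time: 19.95
eef_pos: [0.5012, 0.3099, 0.3439]
tcp_rot: [1.0, -0.006, -0.023, 0.01]
contact_force: [0.2, -0.7, -1.6]
opening: 0.998
```

```bash
python3 plan.py 8.5;python3 - <<'E'
from h import *
p,d=cams.read_camera('side'); crop(p,190,110,350,270,4,'pics/s13.png')
A=cloud('side',d);Q=A[130:185,210:250].reshape(-1,3);C=p[130:185,210:250].reshape(-1,3).astype(int)
w=(C[:,0]-C[:,2]>35)&(C[:,1]<130)&(abs(Q[:,1]-.305)<.03)&(abs(Q[:,0]-.49)<.04)&(Q[:,2]>.15)
q=Q[w];c=np.polyfit(q[:,2],q[:,0],1);cy=np.polyfit(q[:,2],q[:,1],1);print(len(q),q.min(0),q.max(0),np.median(q,0),'lean',c[0],cy[0])
pt,dt=cams.read_camera('top');B=cloud('top',dt)
Q=B[115:200,230:310].reshape(-1,3);ps=np.radians(9.7);C0=np.array([.6946,.027]);L=(Q[:,:2]-C0)@np.array([[np.cos(ps),-np.sin(ps)],[np.sin(ps),np.cos(ps)]])
k=(Q[:,2]>.018)&(Q[:,2]<.04)&(L[:,0]<-.105)&(L[:,0]>-.22)&(abs(L[:,1]+.013)<.06);print('lip',k.sum(),np.percentile(L[k],[1,99],axis=0),np.median(Q[k,2]))
crop(pt,150,110,390,250,3,'pics/t13.png')
Q=B[175:225,330:375].reshape(-1,3);m=Q[Q[:,2]>.13];print('tin',cv2.minAreaRect(m[:,:2].astype(np.float32)*1000))
E
```

```text
t 19.95 pos [0.5012 0.3099 0.3439] yaw -0.68 F [ 0.21 -0.7  -1.55] op 0.998
toolz [-0.0454 -0.0206 -0.9988]
132 [0.48280216 0.29143095 0.16001933] [0.51700265 0.32297681 0.24228821] [0.49177184 0.30215783 0.20483716] lean -0.055083856548309655 -0.018864903179112293
lip 273 [[-0.17683083 -0.07181802]
 [-0.10659882  0.04214038]] 0.026925782853928437
tin ((525.0177612304688, -329.52142333984375), (124.44780731201172, 125.1589584350586), 74.16452026367188)
```

View pics/s13.png

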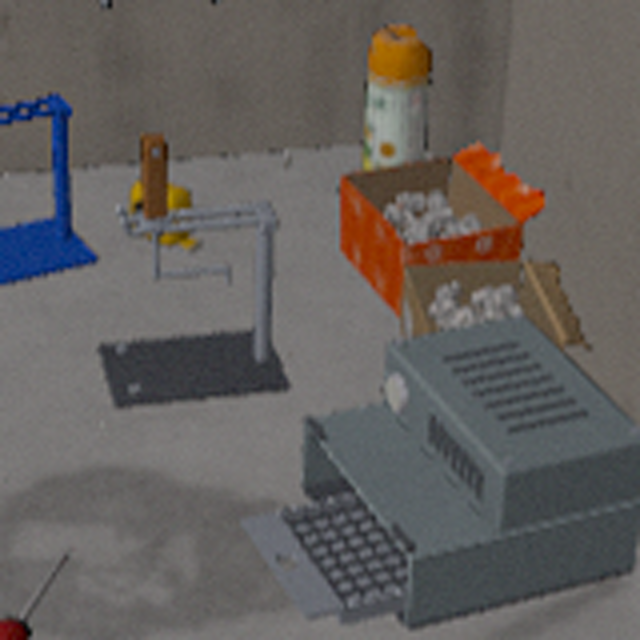

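View pics/t13.png

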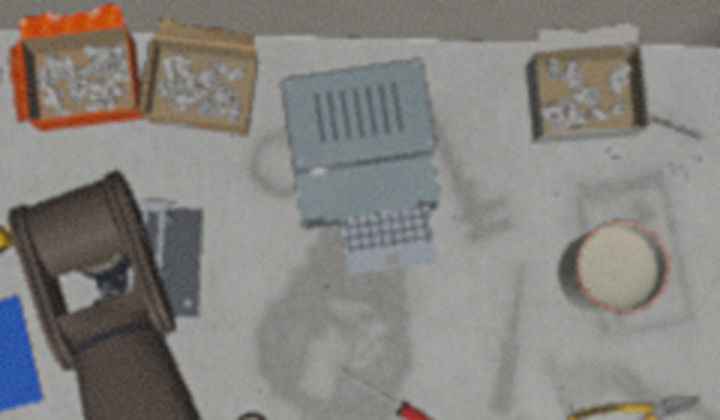

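```bash
python3 - <<'E'
from h import *
def lean(p,d,t):
    A=cloud('side',d)
    Q=A[130:185,210:250].reshape(-1,3);C=p[130:185,210:250].reshape(-1,3).astype(int)
    w=(C[:,0]-C[:,2]>40)&(abs(Q[:,1]-.303)<.022)&(abs(Q[:,0]-.492)<.016)&(Q[:,2]>.17)&(Q[:,2]<.25)
    q=Q[w];print(t,len(q),'lean',np.polyfit(q[:,2],q[:,0],1)[0].round(3),np.polyfit(q[:,2],q[:,1],1)[0].round(3),np.median(q,0).round(4),q[:,2].max().round(4))
s=np.load('pics/side0.npz');lean(s['p'],s['d'],'start')
p,d=cams.read_camera('side');lean(p,d,'now')
crop(p,215,130,265,190,10,'pics/n.png');crop(s['p'],215,130,265,190,10,'pics/o.png')
a=cv2.imread('pics/n.png');b=cv2.imread('pics/o.png');cv2.imwrite('pics/cmp.png',cv2.resize(np.hstack([b,a]),None,fx=.75,fy=.75))
E
```

```text
start 120 lean -0.016 -0.014 [0.4917 0.3031 0.2043] 0.2429
now 117 lean -0.033 0.007 [0.4916 0.3007 0.2046] 0.2421
```

View pics/cmp.png

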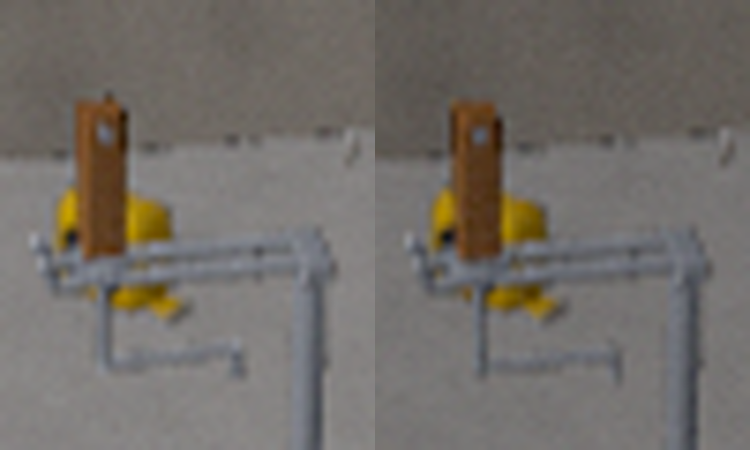

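The hook hangs the way it did at the start (left: start, right: now): same height, upright to within about 0.02–0.03 rad, shank between the prongs. Handing in.

```bash
python3 -c "
from plant import workorder;print(workorder.sign_off())"
```

```text
the job is handed in; nothing more can be done
None
```

The tray is drawn out to its stop and the hook is back on the grey rack. I handed the job in at about 20 s, and the sign-off reports no verdict.

**What I did**
- I lifted the hook off the grey rack and left the blue look-alike alone.
- I pushed the tray gently fully in (about 8 N) to get its position. Probing the lip sideways then found the hole about 13 mm to the right of the centre line.
- I drew the tray out with 3.5–4 N of drag until the force rose to 9.6 N at the stop. Then I hung the hook back up and moved the open gripper about 10 cm above it.

**Last checks**
- **Tray:** the camera puts the lip's front edge about 177 mm in front of the unit's centre; it should be 178 mm with the tray fully out.
- **Hook:** the collar is on the prongs and the shank between them. The handle is within about 2 mm of its starting place and leans about 0.03 rad.
- **Tin:** it has moved less than 1 mm.

**What disagreed**
- **Position offset:** the contact point at the tray's inner stop was about 4 mm off my camera estimate along the unit's x. I corrected for this by feel.
- **Tool tilt:** the tool tilted by up to about 0.1 rad, and I evened that out during the push against the inner stop.
- **First probe:** it pressed the lip with about 23 N, more than I intended but below the 40 N limit. Later probes stayed at 11 N or less.

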